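Build the three-lens beam reducer on the optical bench

TASK

Pick out the three round lenses and stand them on the three seats between the laser and the detector: the largest on the seat next to the laser, the medium one on the middle seat and the smallest on the seat next to the detector, placed one after another in that order. Set each down gently, upright, centred with its base wholly on its seat and its faces square to the beam so that the light goes through it, and leave the square filter holders where they stand.

Things in the scene. Friction and masses are not known exactly. Their poses are not given: they have to be found in the camera images.
- lens_large: The largest lens: upright black round cell, 54 mm diameter, 16 mm thick, clear glass, its centre 60 mm above the underside, on a 12 mm post and a round steel base 44 mm across, 10 mm high. Origin: centre of the underside, z up; own y axis = optical axis, across the 16 mm thickness (faces alike). Loose, 0.12 to 0.25 kg; grip the cell across its thickness from above.
- lens_medium: The medium lens: upright black round cell, 40 mm diameter, 16 mm thick, clear glass, its centre 60 mm above the underside, on a 12 mm post and a round steel base 44 mm across, 10 mm high. Origin: centre of the underside, z up; own y axis = optical axis, across the 16 mm thickness (faces alike). Loose, 0.12 to 0.25 kg; grip the cell across its thickness from above.
- lens_small: The smallest lens: upright black round cell, 28 mm diameter, 16 mm thick, clear glass, its centre 60 mm above the underside, on a 12 mm post and a round steel base 44 mm across, 10 mm high. Origin: centre of the underside, z up; own y axis = optical axis, across the 16 mm thickness (faces alike). Loose, 0.12 to 0.25 kg; grip the cell across its thickness from above.
- filter_wide: The wider filter holder, to be left alone: upright black square frame, 48 x 48 mm, 16 mm thick, amber glass, its centre 60 mm above the underside, on a post and a square steel base 44 x 44 x 10 mm. Origin: centre of the underside, z up; y across the thickness. Stands loose.
- filter_narrow: The narrower filter holder, to be left alone: upright black square frame, 34 x 34 mm, 16 mm thick, amber glass, its centre 60 mm above the underside, on a post and a square steel base 44 x 44 x 10 mm. Origin: centre of the underside, z up; y across the thickness. Stands loose.
- seat_a: One of three identical fixed seats in a row between laser and detector: dark steel plate 64 x 64 x 6 mm on the breadboard. Origin: centre of its underside, 12 mm above the bench; top 6 mm above the origin. y axis: along the row, parallel to the beam. 80 to 120 mm apart, up to 16 mm out of line. Which one is nearest the laser differs between starts.
- seat_b: One of three identical fixed seats in a row between laser and detector: dark steel plate 64 x 64 x 6 mm on the breadboard. Origin: centre of its underside, 12 mm above the bench; top 6 mm above the origin. y axis: along the row, parallel to the beam. 80 to 120 mm apart, up to 16 mm out of line. Which one is nearest the laser differs between starts.
- seat_c: One of three identical fixed seats in a row between laser and detector: dark steel plate 64 x 64 x 6 mm on the breadboard. Origin: centre of its underside, 12 mm above the bench; top 6 mm above the origin. y axis: along the row, parallel to the beam. 80 to 120 mm apart, up to 16 mm out of line. Which one is nearest the laser differs between starts.
- laser: The laser, fixed near either end of the aluminium breadboard (100 x 600 x 12 mm), shining towards the detector: aluminium cylinder, 36 mm diameter, 80 mm long, lying along the board on a black block 50 x 60 x 50 mm; ends alike. Origin: centre of the block's underside, 12 mm above the bench; y axis parallel to the beam (either way); beam 66 mm and top 84 mm above the origin.
- detector: The detector, fixed near the other end of the breadboard, 480 mm from the laser: white box 56 x 30 x 56 mm with a round amber window on both faces, on a post and a 50 x 50 mm foot. Origin: centre of the foot's underside, 12 mm above the bench; y axis parallel to the beam; top 94 mm above the origin.
Mind the look-alikes: they are no part of the job. Leave any red or yellow look-alike of the lens_small alone.

How it is judged:
On the way, in this order (a step that is already met when the one before it is completed fails the run):
1. the largest lens stands released, upright and square to the beam on the seat next to the laser (((horizontal distance between lens_large and seat_a below 0.012 m and z of lens_large in the frame of seat_a between 0.003 and 0.01 m) or (horizontal distance between lens_large and seat_b below 0.012 m and z of lens_large in the frame of seat_b between 0.003 and 0.01 m) or (horizontal distance between lens_large and seat_c below 0.012 m and z of lens_large in the frame of seat_c between 0.003 and 0.01 m)) and horizontal distance between lens_large and laser between 0.06 and 0.18 m and angle between lens_large's own z axis and vertical below 0.1 rad and angle between the y axis of lens_large and the y axis of laser, either way round below 0.2 rad and contact force between lens_large and the fingers below 0.05 N and linear speed of lens_large below 0.02 m/s), for 0.2 s.
2. the medium lens stands released, upright and square to the beam on the middle seat (((horizontal distance between lens_medium and seat_a below 0.012 m and z of lens_medium in the frame of seat_a between 0.003 and 0.01 m) or (horizontal distance between lens_medium and seat_b below 0.012 m and z of lens_medium in the frame of seat_b between 0.003 and 0.01 m) or (horizontal distance between lens_medium and seat_c below 0.012 m and z of lens_medium in the frame of seat_c between 0.003 and 0.01 m)) and horizontal distance between lens_medium and laser between 0.18 and 0.28 m and angle between lens_medium's own z axis and vertical below 0.1 rad and angle between the y axis of lens_medium and the y axis of laser, either way round below 0.2 rad and contact force between lens_medium and the fingers below 0.05 N and linear speed of lens_medium below 0.02 m/s), for 0.2 s.
3. the smallest lens stands released, upright and square to the beam on the seat next to the detector (((horizontal distance between lens_small and seat_a below 0.012 m and z of lens_small in the frame of seat_a between 0.003 and 0.01 m) or (horizontal distance between lens_small and seat_b below 0.012 m and z of lens_small in the frame of seat_b between 0.003 and 0.01 m) or (horizontal distance between lens_small and seat_c below 0.012 m and z of lens_small in the frame of seat_c between 0.003 and 0.01 m)) and horizontal distance between lens_small and laser between 0.28 and 0.4 m and angle between lens_small's own z axis and vertical below 0.1 rad and angle between the y axis of lens_small and the y axis of laser, either way round below 0.2 rad and contact force between lens_small and the fingers below 0.05 N and linear speed of lens_small below 0.02 m/s), for 0.2 s.
At the end, for the whole second after the job is handed in: All three lenses stand at rest and released on their seats: largest next to the laser, medium in the middle, smallest next to the detector; each base centre within 12 mm of its seat's centre, upright within 0.1 rad, optical axis within 0.2 rad of the beam direction (all of step 1 and all of step 2 and all of step 3); the robot touches nothing.
It fails at once if a square filter holder is shifted by more than 20 mm or tipped (distance of any of filter_wide, filter_narrow from where it was at the start of the episode above 0.02 m or angle between any of filter_wide, filter_narrow's own z axis and vertical above 0.4 rad).
It fails at once if a lens is dropped or thrown (moves faster than 0.4 m/s while not held) or knocked over ((contact force between lens_large and the fingers below 0.01 N and linear speed of lens_large above 0.4 m/s) or (contact force between lens_medium and the fingers below 0.01 N and linear speed of lens_medium above 0.4 m/s) or (contact force between lens_small and the fingers below 0.01 N and linear speed of lens_small above 0.4 m/s) or angle between any of lens_large, lens_medium, lens_small's own z axis and vertical above 1 rad).
It also fails if it takes over 96 s, if anything falls off the work surface, if the arm or the gripper's body presses on something with over 40 N, if the wrist force passes 120 N, or if a joint passes its speed limit or range.

ROBOT

A 6-joint arm with a two-finger parallel gripper is mounted at the origin on the work surface. World frame = base frame: x ahead of the robot, y to its left, z up, the work surface at z = 0. Lengths are in m, angles in rad, forces in N, time in s.
With the tool pointing down it reaches from about 0.425 to 0.95 m from the base axis. Payload 3.5 kg.
Tool frame: the origin (TCP) lies midway between the tips of the shut fingers; the grasp point (between the pads) lies grip_depth behind it (grip_depth is the distance from the TCP to the grasp point, in m); z points along the fingers, y is the line along which they close (so a half turn about z gives the same grasp; the last joint's range is limited). The gripper opens to 85 mm and grips with 20 to 120 N. Pads are 22 mm wide; open, the fingers measure 114 mm over their backs; the gripper's body (76 mm by 85 mm) begins 54 mm behind the grasp point. The pads swing forward as they close: fully open they stand 13 mm farther back than shut.
Start: joints at [-1.337, 0.286, 1.577, -0, 1.279, -0.15], TCP at [0.253, -0.626, 0.231] pointing down, gripper open.
Joint ranges: [-2.77, 2.77], [-0.9, 2.22], [0.21, 2.48], [-1.53, 4.67], [0.24, 2.81], [-2.84, 2.84]. Speed limits (rad/s): [2.79, 2.79, 3.14, 3.14, 3.14, 3.14].

INTERFACE

Orientations are given as a rotation vector (axis times angle).
In Python, from bench import observe, capture, finish_job, grip_depth gives the robot as it stands.
- The arm moves only by the tool servo_tool, never from a script. Its argument "motion" is a list of rows, each an object of numbers: "x", "y", "z": the shift along the tool's x, y, z in units of 30 mm (1.0 is 30 mm); "spin": the turn about the tool's z in units of 5 degrees (1.0 is 5 degrees). In form: [{"x": .., "y": .., "z": .., "spin": ..}, ...]. A call has exactly 10 rows; each row shifts and turns the commanded pose from where the row before left it, along the tool's axes as they then stand; what a row does not reach is not made up. A row lasts 1/8 s, in which the tool goes at most 62.5 mm and 10.7 degrees, less where a joint would pass 70% of its speed; a pose out of reach is approached as far as the arm can. A call is refused whole if a number of a shift passes 1 or a number of a turn 1, either way. A call with a gripper value outside its range is refused whole. "fingers" is the opening, from 0 (shut) to 1 (fully open), set as the call begins (left out, the last holds). The fingers move at their own pace and stop on an object; "grip_force" is the grip in N (left out, the last holds). Time passes only in rows, so rows that do not move let the fingers close, or fill a call up. It gives the time, the measured TCP pose, the force, the opening and the grip force at its end, in the units of the state.
- observe(): the state, without advancing time (a new reading comes with each control period).
- capture(name): name is "scene" or "top" or "wrist"; returns a dict with "pixels" (400x640x3 uint8, red, green, blue), "fx", "fy", "cx", "cy" (pixels), "dist_coeffs" ([k1, k2, p1, p2, k3] as OpenCV has them; the pictures are not rectified), "world_to_cam" (4x4, takes a point from world to camera coordinates); the wrist camera has in their place "T_tool_cam" (4x4, takes a point from camera to tool coordinates, whose origin is the TCP and whose axes are the flange's). Camera axes: x right, y down, z forward; pixel columns grow to the right and rows downward; lengths in m; the calibration is good to about 2 mm. A picture is of the moment at which its call begins: read the wrist's pose just before it. There is no depth.
- finish_job(): hands the job in; it is judged then, once.
The state is a dict: "time_s": time; "joint_positions": joint angles; "joint_vel": joint speeds; "joint_torque": joint torques, N m; "tcp_pos": TCP position; "eef_rot": TCP orientation; "contact_force": force on the tool from outside, world axes, zero at the start; "ft_torque": the same for the moment, N m; "grip_width": finger opening in m; "finger_force": force on a finger pad.
Only numpy, scipy, OpenCV 4.12 (cv2) and the standard library are available. Lean on these libraries where they do the work, as an engineer would, in place of code of your own. Each camera call takes 0.05 s, during which the arm holds its last target. There are 200 camera calls.

## Working session

There is one attempt and no reset: what is moved stays moved. The work goes in short steps, Python scripts to look and compute and a tool call to move; the robot and the scene stay as the last step left them, time stands still between calls to the robot, and variables do not carry over. Pictures are saved under pics/ and viewed, at most 14 in all, crops included, and the job is handed in when it is done.

Besides the shell and the picture viewer there is one more tool, called after "Emit:" as name(argument=value, ...), one argument or row to a line, values as JSON. servo_tool: Moves the arm, as the interface text tells. Its arguments: {"type":"object","properties":{"motion":{"type":"array"},"fingers":{"type":"number"},"grip_force":{"type":"number"}},"required":["motion"]}

```bash
ls; mkdir -p pics
python3 - <<'E'
from bench import *
import cv2,pickle
print(observe(),grip_depth)
for n in("scene","top"):
    c=capture(n);pickle.dump(c,open(n+".pkl","wb"));cv2.imwrite(f"pics/{n}.png",c["pixels"][:,:,::-1])
    print(n,c["fx"],c["dist_coeffs"],c["world_to_cam"])
E
```

```text
pics
{'time_s': 0.0, 'joint_positions': array([-1.33702508e+00,  2.87156263e-01,  1.57818867e+00,  8.09499777e-06,
        1.27863274e+00, -1.49993215e-01]), 'joint_vel': array([-0.00127989, -0.00027702,  0.00072351,  0.00040742,  0.00042482,
       -0.00122735]), 'joint_torque': array([ 9.83092141e-04, -4.05975330e+01, -2.92627591e+01, -6.82951236e-05,
        5.71083860e-03, -1.37442633e-06]), 'tcp_pos': array([ 0.2526059 , -0.62522934,  0.22994715]), 'eef_rot': array([-3.08159625e+00, -5.98665341e-01,  1.44615182e-04]), 'contact_force': array([-0.14370085,  0.74106395, -0.61215851]), 'ft_torque': array([ 0.03110016, -0.01951951,  0.05944951]), 'finger_force': 0.0, 'grip_width': 0.08531391573083706} 0.0187
scene 361.95575044125906 [0.01942085 0.         0.         0.         0.        ] [[ 0.26161669  0.96516417  0.00385139 -0.15774165]
 [ 0.63596718 -0.16938043 -0.75289841 -0.30257522]
 [-0.72601822  0.19942014 -0.65812548  1.24528105]
 [ 0.          0.          0.          1.        ]]
top 463.5980190315562 [-0.07371854  0.          0.          0.          0.        ] [[ 0.0348787  -0.99939045 -0.00148786 -0.00207732]
 [-0.97435956 -0.03367393 -0.22246238  0.51456366]
 [ 0.22227667  0.00920891 -0.97494014  0.84436999]
 [ 0.          0.          0.          1.        ]]
```

View pics/scene.png

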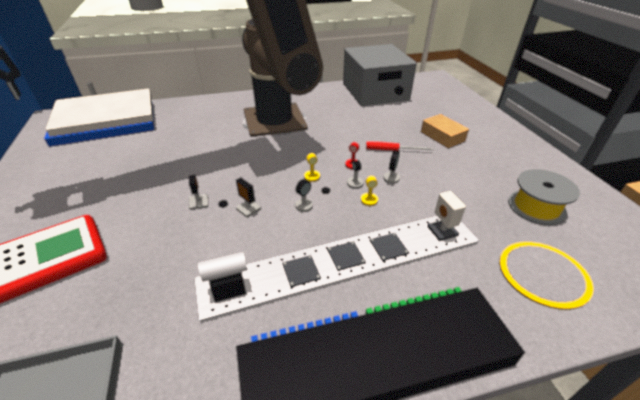

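View pics/top.png

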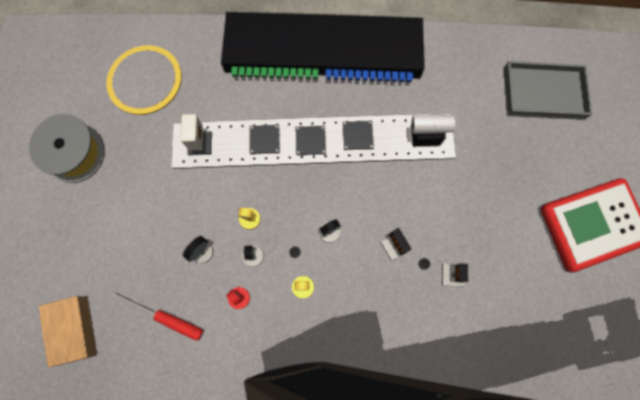

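The laser is at the right in the top view (432,128) and the detector at the left (192,135). The seats are at about (265,138), (310,140) and (358,135). The large lens is near (200,248), the medium near (330,230) and the small near (252,253). The filters are at (397,243) and (455,273).

Run:
```python
import cv2
t=cv2.imread("pics/top.png");s=cv2.imread("pics/scene.png")
r=lambda im,x0,y0,x1,y1,k:cv2.resize(im[y0:y1,x0:x1],None,fx=k,fy=k,interpolation=cv2.INTER_CUBIC)
a=r(t,170,205,360,305,4);b=r(s,280,135,420,215,5)
cv2.imwrite("pics/t1.png",a);cv2.imwrite("pics/s1.png",b)
cv2.imwrite("pics/t2.png",r(t,165,105,465,175,2.66));
```

```text
(no output)
```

View pics/t1.png

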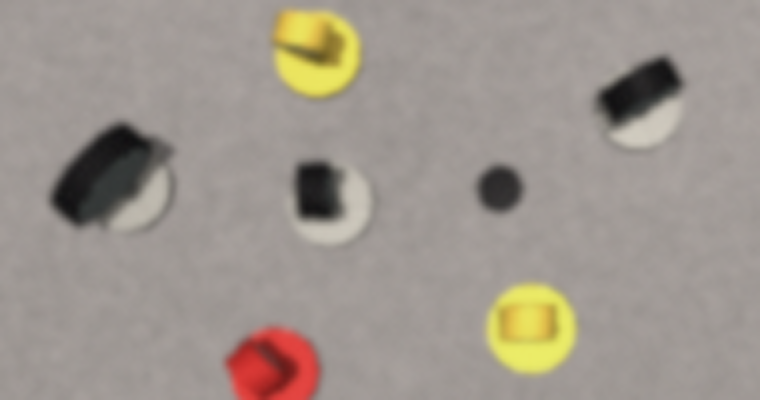

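View pics/s1.png

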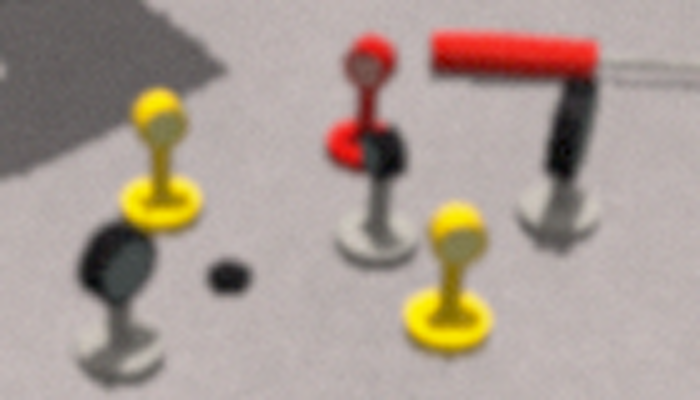

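View pics/t2.png

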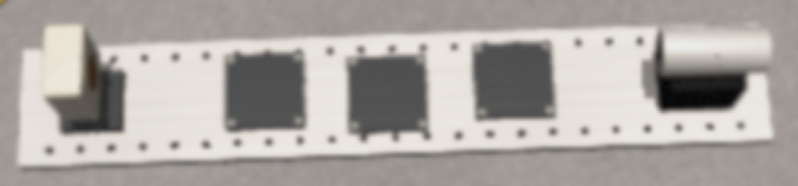

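In crop coordinates, the top view shows base centres for large (131,189), small (331,203) and medium (640,107). The scene crop shows the same bases at (559,209), (377,235) and (119,347). Seat centres in t2 are (265,91), (388,94) and (513,80), with the right one nearest the laser. Next I triangulate.

```bash
cat > h.py <<'E'
import numpy as np,cv2,pickle
from scipy.spatial.transform import Rotation as R
def cam(c,tcp=None,rot=None):
    K=np.array([[c["fx"],0,c["cx"]],[0,c["fy"],c["cy"]],[0,0,1]])
    if "world_to_cam" in c: T=np.linalg.inv(c["world_to_cam"])
    else:
        W=np.eye(4);W[:3,:3]=R.from_rotvec(rot).as_matrix();W[:3,3]=tcp;T=W@c["T_tool_cam"]
    return K,np.array(c["dist_coeffs"]),T
def ray(c,p):
    K,d,T=c
    u=cv2.undistortPoints(np.array([[p]],float),K,d)[0,0]
    v=T[:3,:3]@[u[0],u[1],1];return T[:3,3],v/np.linalg.norm(v)
def atz(c,p,z):
    o,v=ray(c,p);return o+v*(z-o[2])/v[2]
def proj(c,P):
    K,d,T=c;I=np.linalg.inv(T)
    return cv2.projectPoints(np.atleast_2d(P).astype(float),cv2.Rodrigues(I[:3,:3])[0],I[:3,3],K,d)[0][:,0]
def tri(obs):
    A=np.zeros((3,3));b=np.zeros(3);L=[]
    for c,p in obs:
        o,v=ray(c,p);M=np.eye(3)-np.outer(v,v);A+=M;b+=M@o;L.append((o,M))
    X=np.linalg.solve(A,b);return X,[round(1e3*float(np.linalg.norm(M@(X-o))),1) for o,M in L]
un=lambda p,k,x,y:((p[0]+.5)/k-.5+x,(p[1]+.5)/k-.5+y)
E
python3 - <<'E'
from h import *
np.set_printoptions(precision=4,suppress=True)
T=cam(pickle.load(open("top.pkl","rb")));S=cam(pickle.load(open("scene.pkl","rb")))
for n,a,b in [("L",(131,189),(559,209)),("S",(331,203),(377,235)),("M",(640,107),(119,347))]:
    p=un(a,4,170,205);q=un(b,5,280,135);print(n,*tri([(T,p),(S,q)]),atz(T,p,.01),atz(S,q,.01))
for n,a,q in [("det",(265.3,91),(389,247)),("mid",(387.8,94),(346,255)),("las",(513,80),(301,270))]:
    p=un(a,2.66,165,105);print(n,*tri([(T,p),(S,q)]),atz(T,p,.018),atz(S,q,.018))
for e in [(24,50),(20,165),(772,138),(768,25)]: print("board",atz(T,un(e,2.66,165,105),.012))
for f in [(397,252),(448,274)]: print("filt",atz(T,f,.01))
E
```

```text
L [0.4176 0.2493 0.0083] [1.4, 1.4] [0.417  0.2476 0.01  ] [0.4196 0.2497 0.01  ]
S [0.4141 0.1467 0.0082] [0.6, 0.6] [0.4138 0.1459 0.01  ] [0.4164 0.1464 0.01  ]
M [ 0.4683 -0.0073  0.0082] [0.3, 0.3] [ 0.468  -0.0075  0.01  ] [ 0.4705 -0.0075  0.01  ]
det [0.6611 0.1373 0.013 ] [0.9, 0.9] [0.6589 0.1358 0.018 ] [0.6652 0.1358 0.018 ]
mid [0.6608 0.0395 0.0153] [0.8, 0.8] [0.6595 0.0386 0.018 ] [0.6631 0.0395 0.018 ]
las [ 0.6757 -0.0603  0.0156] [0.0, 0.0] [ 0.6748 -0.0602  0.018 ] [ 0.6776 -0.0606  0.018 ]
board [0.6906 0.335  0.012 ]
board [0.5933 0.3274 0.012 ]
board [ 0.6361 -0.2672  0.012 ]
board [ 0.7328 -0.2675  0.012 ]
filt [ 0.4306 -0.1441  0.01  ]
filt [ 0.3897 -0.2465  0.01  ]
```

```bash
cat >> h.py <<'E'
def plan(o,tgt,tyaw,n,k=None):
    "rows from state o to TCP tgt with tool-y yaw tyaw (deg), in n rows; the rest of ten still"
    p=np.array(o["tcp_pos"]);M=R.from_rotvec(o["eef_rot"]).as_matrix()
    y0=np.degrees(np.arctan2(M[1,1],M[0,1]));dy=(tyaw-y0+180)%360-180
    d=(np.array(tgt)-p)/n;rows=[]
    a=y0
    for i in range(n):
        t=np.radians(a);ty=np.array([np.cos(t),np.sin(t),0]);tz=np.array([0,0,-1.]);tx=np.cross(ty,tz)
        rows.append([round(float(d@v)/.03,3) for v in(tx,ty,tz)]+[round(-dy/n/5,3)]);a+=dy/n
    print("yaw",round(y0,2),"d",dy,"tilt",M[2,2]);
    for r in rows:print('{"x":%g,"y":%g,"z":%g,"spin":%g},'%tuple(r),end="")
    print()
E
python3 - <<'E'
from h import *;from bench import *
o=observe();c=capture("wrist");np.set_printoptions(precision=4,suppress=True)
print(c["T_tool_cam"],c["fx"],c["dist_coeffs"])
plan(o,(0.48,-0.33,.25),-68+58,12)
plan(o|{"tcp_pos":[.48,-.33,.25],"eef_rot":R.from_matrix(np.array([[np.sin(np.radians(-10)),np.cos(np.radians(-10)),0],[-np.cos(np.radians(-10)),np.sin(np.radians(-10)),0],[0,0,-1]])@np.eye(3)).as_rotvec()},(0.45,0.2,.25),48,18)
E
```

```text
[[ 0.0006 -0.9586 -0.2846  0.0736]
 [ 1.      0.0007 -0.0003  0.0005]
 [ 0.0005 -0.2846  0.9586 -0.1424]
 [ 0.      0.      0.      1.    ]] 312.75488473262715 [0.0149 0.     0.     0.     0.    ]
yaw -68.01 d 58.01092540466382 tilt -0.9999976479428971
{"x":0.893,"y":-0.524,"z":-0.055,"spin":-0.967},{"x":0.934,"y":-0.447,"z":-0.055,"spin":-0.967},{"x":0.968,"y":-0.367,"z":-0.055,"spin":-0.967},{"x":0.996,"y":-0.284,"z":-0.055,"spin":-0.967},{"x":1.016,"y":-0.199,"z":-0.055,"spin":-0.967},{"x":1.029,"y":-0.113,"z":-0.055,"spin":-0.967},{"x":1.035,"y":-0.025,"z":-0.055,"spin":-0.967},{"x":1.033,"y":0.062,"z":-0.055,"spin":-0.967},{"x":1.024,"y":0.149,"z":-0.055,"spin":-0.967},{"x":1.008,"y":0.234,"z":-0.055,"spin":-0.967},{"x":0.985,"y":0.319,"z":-0.055,"spin":-0.967},{"x":0.955,"y":0.401,"z":-0.055,"spin":-0.967},Traceback (most recent call last):
  File "<stdin>", line 5, in <module>
  File "scipy/spatial/transform/_rotation.pyx", line 1143, in scipy.spatial.transform._rotation.Rotation.from_matrix
ValueError: Non-positive determinant (left-handed or null coordinate frame) in rotation matrix 0: [[-0.1736  0.9848  0.    ]
 [-0.9848 -0.1736  0.    ]
 [ 0.      0.     -1.    ]].
```

Emit:
servo_tool(
  motion=[
    {"x": 0.88,"y": -0.52,"z": -0.05,"spin": -0.97},
    {"x": 0.92,"y": -0.45,"z": -0.05,"spin": -0.97},
    {"x": 0.95,"y": -0.36,"z": -0.05,"spin": -0.97},
    {"x": 0.98,"y": -0.28,"z": -0.05,"spin": -0.97},
    {"x": 1,"y": -0.2,"z": -0.05,"spin": -0.97},
    {"x": 1,"y": -0.11,"z": -0.05,"spin": -0.97},
    {"x": 1,"y": -0.02,"z": -0.05,"spin": -0.97},
    {"x": 1,"y": 0.06,"z": -0.05,"spin": -0.97},
    {"x": 1,"y": 0.15,"z": -0.05,"spin": -0.97},
    {"x": 1,"y": 0.23,"z": -0.05,"spin": -0.97},
  ],
)

```text
time_s: 1.4
tcp_pos: [0.4383, -0.3832, 0.246]
eef_rot: [-2.563, -1.816, 0.0]
contact_force: [0.8, -0.3, -0.8]
grip_width: 0.0856
finger_force: 0.0
```

Run:
```python
from h import *;from bench import *
o=observe();print(o["tcp_pos"]);plan(o,(0.46,0.2,.24),48,20)
```

```text
[ 0.43830528 -0.38324458  0.2459558 ]
yaw -19.36 d 67.35683227696796 tilt -0.9999997687901958
{"x":0.929,"y":-0.288,"z":0.01,"spin":-0.674},{"x":0.944,"y":-0.233,"z":0.01,"spin":-0.674},{"x":0.956,"y":-0.177,"z":0.01,"spin":-0.674},{"x":0.965,"y":-0.121,"z":0.01,"spin":-0.674},{"x":0.971,"y":-0.064,"z":0.01,"spin":-0.674},{"x":0.973,"y":-0.007,"z":0.01,"spin":-0.674},{"x":0.971,"y":0.051,"z":0.01,"spin":-0.674},{"x":0.967,"y":0.108,"z":0.01,"spin":-0.674},{"x":0.959,"y":0.164,"z":0.01,"spin":-0.674},{"x":0.947,"y":0.22,"z":0.01,"spin":-0.674},{"x":0.933,"y":0.275,"z":0.01,"spin":-0.674},{"x":0.915,"y":0.33,"z":0.01,"spin":-0.674},{"x":0.894,"y":0.383,"z":0.01,"spin":-0.674},{"x":0.87,"y":0.435,"z":0.01,"spin":-0.674},{"x":0.843,"y":0.485,"z":0.01,"spin":-0.674},{"x":0.813,"y":0.534,"z":0.01,"spin":-0.674},{"x":0.78,"y":0.581,"z":0.01,"spin":-0.674},{"x":0.745,"y":0.626,"z":0.01,"spin":-0.674},{"x":0.707,"y":0.668,"z":0.01,"spin":-0.674},{"x":0.666,"y":0.709,"z":0.01,"spin":-0.674},
```

Emit:
servo_tool(
  motion=[
    {"x": 0.93,"y": -0.29,"spin": -0.67},
    {"x": 0.94,"y": -0.23,"spin": -0.67},
    {"x": 0.96,"y": -0.18,"spin": -0.67},
    {"x": 0.97,"y": -0.12,"spin": -0.67},
    {"x": 0.97,"y": -0.06,"spin": -0.67},
    {"x": 0.97,"y": 0,"spin": -0.67},
    {"x": 0.97,"y": 0.05,"spin": -0.67},
    {"x": 0.97,"y": 0.11,"spin": -0.67},
    {"x": 0.96,"y": 0.16,"spin": -0.67},
    {"x": 0.95,"y": 0.22,"spin": -0.67},
  ],
)

```text
schema error: expected keys x, y, z, spin
```

Emit:
servo_tool(
  motion=[
    {"x": 0.93,"y": 0.28,"spin": -0.67},
    {"x": 0.92,"y": 0.33,"spin": -0.67},
    {"x": 0.89,"y": 0.38,"spin": -0.67},
    {"x": 0.87,"y": 0.43,"spin": -0.67},
    {"x": 0.84,"y": 0.48,"spin": -0.67},
    {"x": 0.81,"y": 0.53,"spin": -0.67},
    {"x": 0.78,"y": 0.58,"spin": -0.67},
    {"x": 0.74,"y": 0.63,"spin": -0.67},
    {"x": 0.7,"y": 0.67,"spin": -0.67},
    {"x": 0.67,"y": 0.7,"spin": -0.67},
  ],
)

```text
schema error: expected keys x, y, z, spin
```

Run:
```python
from h import *;from bench import *
o=observe();c=capture("wrist");pickle.dump((c,o),open("w1.pkl","wb"));print(o["tcp_pos"],o["eef_rot"])
cv2.imwrite("pics/w1.png",c["pixels"][:,:,::-1])
C=cam(c,o["tcp_pos"],o["eef_rot"])
print(proj(C,[(.4176,.2493,.01),(.4141,.1467,.01),(.4683,-.0073,.01)]))
```

```text
[ 0.43830528 -0.38324458  0.2459558 ] [-2.56273306e+00 -1.81596571e+00  4.16331816e-07]
[[ -56.46427615 -793.0043161 ]
 [  45.91839796 -505.58055805]
 [ 208.79828522 -248.92225724]]
```

View pics/w1.png

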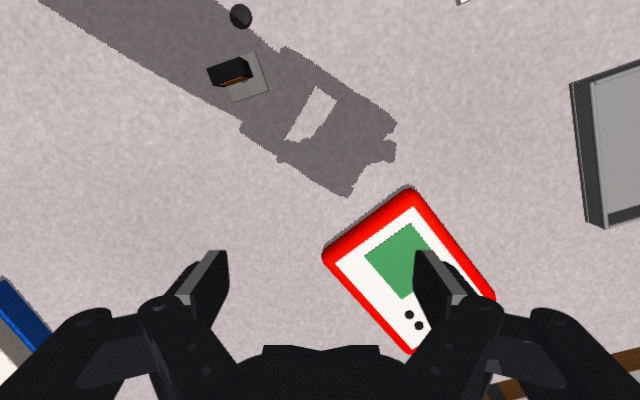

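The move was refused because all four keys are needed in each row. The picture shows only a filter at (240,75), nothing I need yet.

Emit:
servo_tool(
  motion=[
    {"x": 0.93,"y": -0.29,"z": 0,"spin": -0.67},
    {"x": 0.94,"y": -0.23,"z": 0,"spin": -0.67},
    {"x": 0.96,"y": -0.18,"z": 0,"spin": -0.67},
    {"x": 0.97,"y": -0.12,"z": 0,"spin": -0.67},
    {"x": 0.97,"y": -0.06,"z": 0,"spin": -0.67},
    {"x": 0.97,"y": 0,"z": 0,"spin": -0.67},
    {"x": 0.97,"y": 0.05,"z": 0,"spin": -0.67},
    {"x": 0.97,"y": 0.11,"z": 0,"spin": -0.67},
    {"x": 0.96,"y": 0.16,"z": 0,"spin": -0.67},
    {"x": 0.95,"y": 0.22,"z": 0,"spin": -0.67},
  ],
)

```text
time_s: 2.7
tcp_pos: [0.4499, -0.0917, 0.2461]
eef_rot: [-1.933, -2.476, 0.0]
contact_force: [-0.1, 0.6, 0.6]
grip_width: 0.0854
finger_force: 0.0
```

Emit:
servo_tool(
  motion=[
    {"x": 0.93,"y": 0.28,"z": 0,"spin": -0.67},
    {"x": 0.92,"y": 0.33,"z": 0,"spin": -0.67},
    {"x": 0.89,"y": 0.38,"z": 0,"spin": -0.67},
    {"x": 0.87,"y": 0.43,"z": 0,"spin": -0.67},
    {"x": 0.84,"y": 0.48,"z": 0,"spin": -0.67},
    {"x": 0.81,"y": 0.53,"z": 0,"spin": -0.67},
    {"x": 0.78,"y": 0.58,"z": 0,"spin": -0.67},
    {"x": 0.74,"y": 0.63,"z": 0,"spin": -0.67},
    {"x": 0.7,"y": 0.67,"z": 0,"spin": -0.67},
    {"x": 0.67,"y": 0.7,"z": 0,"spin": -0.67},
  ],
)

```text
time_s: 3.95
tcp_pos: [0.4629, 0.1991, 0.2461]
eef_rot: [-1.137, -2.928, 0.0]
contact_force: [-0.1, -0.7, -1.0]
grip_width: 0.0857
finger_force: 0.0
```

```bash
cat >> h.py <<'E'
def snap(name,pts=()):
    from bench import observe,capture
    o=observe();c=capture("wrist");pickle.dump((c,o),open(name+".pkl","wb"));print(o["tcp_pos"],o["eef_rot"],o["joint_positions"])
    cv2.imwrite("pics/%s.png"%name,c["pixels"][:,:,::-1])
    C=cam(c,o["tcp_pos"],o["eef_rot"])
    if len(pts):print(proj(C,pts))
    return C
E
python3 - <<'E'
from h import *
snap("w2",[(.4176,.2493,.01),(.4141,.1467,.01),(.4683,-.0073,.01)])
E
```

```text
[0.4628663  0.19905247 0.24605947] [-1.13674895e+00 -2.92845239e+00  4.71966573e-04] [ 2.04572746e-01 -1.09316061e-01  1.97352098e+00 -1.21274029e-04
  1.27776118e+00 -6.25648278e-01]
[[325.42753663 107.82697717]
 [261.33305427 164.44865206]
 [209.83433366 269.56273615]]
```

View pics/w2.png

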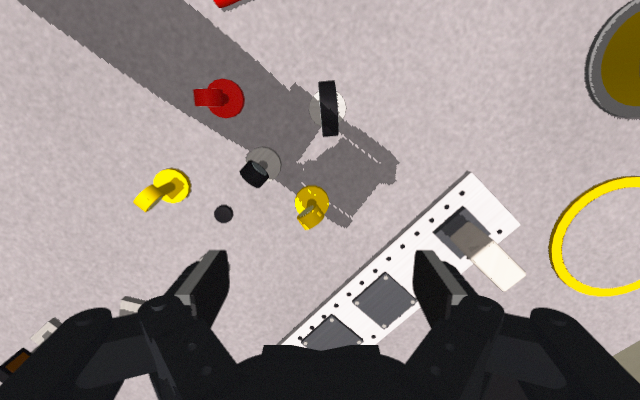

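The large lens is at (327,107) with its cell edge on, and the small one is at (260,165). I'll enlarge both.

Run:
```python
import cv2,numpy as np
t=cv2.imread("pics/w2.png")
r=lambda x,y:cv2.resize(t[y:y+70,x:x+60],None,fx=6,fy=6,interpolation=cv2.INTER_CUBIC)
cv2.imwrite("pics/w2c.png",np.hstack([r(297,72),r(232,132)]))
```

```text
(no output)
```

View pics/w2c.png

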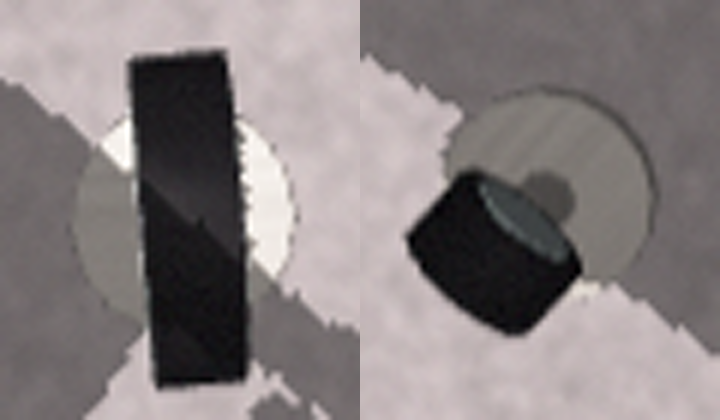

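```bash
cat >> h.py <<'E'
from scipy.optimize import minimize
def cyl(x,y,th,h,rad,N=60):
    a=np.linspace(0,2*np.pi,N);u=np.array([-np.sin(th),np.cos(th)]) # plane dir; th= yaw of optical axis
    n=np.array([np.cos(th),np.sin(th)]);P=[]
    for s in(-.008,.008):
        xy=np.array([x,y])+s*n+rad*np.cos(a)[:,None]*u;P.append(np.c_[xy,h+rad*np.sin(a)])
    return np.vstack(P)
def fit(C,poly,k,ox,oy,x0,rad,size=(440,440),fixh=None):
    def ren(p):
        m=np.zeros(size,np.uint8);cv2.fillConvexPoly(m,np.round(p*16).astype(np.int32),1,shift=4);return m
    tgt=ren(cv2.convexHull(np.float32(poly))[:,0])
    def cost(v):
        q=proj(C,cyl(v[0]/1e3,v[1]/1e3,np.radians(v[2]),(fixh or v[3]/1e3),rad))
        q=(q-[ox,oy]+.5)*k-.5
        m=ren(cv2.convexHull(np.float32(q))[:,0]);return 1-(m&tgt).sum()/max(1,(m|tgt).sum())
    r=minimize(cost,x0,method="Nelder-Mead",options=dict(initial_simplex=np.array([x0]+[[*(np.array(x0)+d)] for d in np.eye(4)*6])))
    return r.x.round(2),round(r.fun,3)
E
python3 - <<'E'
from h import *
c,o=pickle.load(open("w2.pkl","rb"));C=cam(c,o["tcp_pos"],o["eef_rot"])
PL=[(130,62),(226,52),(246,382),(155,387)]
PS=[(48,237),(110,170),(125,172),(180,205),(222,268),(162,335),(125,325),(75,283)]
for f in(None,.06):
  print(fit(C,PL,6,297,72,[417,249,48,60],.027,fixh=f))
  for t in(90,120,60):print(fit(C,PS,6,232,132,[414,147,t,60],.014,fixh=f))
print(atz(C,un((185,217),6,297,72),.01),atz(C,un((191,193),6,232,132),.01))
E
```

```text
(array([419.4 , 250.19,  52.08,  51.76]), np.float64(0.06))
(array([415.96, 140.04,  93.31,  35.69]), np.float64(0.025))
(array([415.89, 140.25,  93.02,  36.54]), np.float64(0.025))
(array([415.83, 142.94,  94.61,  44.37]), np.float64(0.052))
(array([419.59, 249.99,  52.3 ,  61.92]), np.float64(0.096))
(array([416.09, 147.62,  91.51,  61.97]), np.float64(0.128))
(array([415.92, 148.02,  94.22,  75.54]), np.float64(0.128))
(array([415.61, 147.55,  97.97,  43.85]), np.float64(0.13))
[0.41909564 0.25106504 0.01      ] [0.41520855 0.14919833 0.01      ]
```

Run:
```python
from h import *
np.set_printoptions(precision=0,suppress=True)
c,o=pickle.load(open("w2.pkl","rb"));C=cam(c,o["tcp_pos"],o["eef_rot"])
for v,ox,oy,r in [((.4191,.2511,52),297,72,.027),((.4152,.1492,93),232,132,.014)]:
    q=proj(C,cyl(v[0],v[1],np.radians(v[2]),.06,r));q=(q-[ox,oy]+.5)*6-.5
    print(cv2.convexHull(np.float32(q))[::4,0].tolist() if 0 else cv2.approxPolyDP(cv2.convexHull(np.float32(q)),4,True)[:,0])
```

```text
[[250. 380.]
 [156. 387.]
 [131.  53.]
 [230.  47.]
 [248. 223.]]
[[232. 263.]
 [170. 329.]
 [158. 332.]
 [123. 316.]
 [ 84. 283.]
 [ 59. 252.]
 [ 50. 226.]
 [112. 158.]
 [120. 156.]
 [150. 170.]
 [187. 199.]
 [222. 239.]]
```

The projected model agrees with the picture to about 1 px, so the large lens is at (.419,.251) with yaw 52° and the small one at (.415,.149) with yaw 93°. Now I move onto the large one.

Run:
```python
from h import *;from bench import *
plan(observe(),(.419,.251,.12),52,6)
T=cam(pickle.load(open("top.pkl","rb")))
for a in [(317,54),(274,370),(531,328)]:print(atz(T,un(a,4,170,205),.01)+[.001,.001,0])
```

```text
yaw 47.74 d 4.2593477146496355 tilt -0.9999969484446986
{"x":0.364,"y":0.04,"z":0.701,"spin":-0.142},{"x":0.364,"y":0.045,"z":0.701,"spin":-0.142},{"x":0.363,"y":0.049,"z":0.701,"spin":-0.142},{"x":0.363,"y":0.054,"z":0.701,"spin":-0.142},{"x":0.362,"y":0.058,"z":0.701,"spin":-0.142},{"x":0.361,"y":0.063,"z":0.701,"spin":-0.142},
[0.49055926 0.1590581  0.01      ]
[0.33130293 0.16986324 0.01      ]
[0.35656328 0.04400152 0.01      ]
```

Emit:
servo_tool(
  motion=[
    {"x": 0.363,"y": 0.04,"z": 0.7,"spin": -0.142},
    {"x": 0.363,"y": 0.045,"z": 0.7,"spin": -0.142},
    {"x": 0.363,"y": 0.05,"z": 0.7,"spin": -0.142},
    {"x": 0.363,"y": 0.055,"z": 0.7,"spin": -0.142},
    {"x": 0.363,"y": 0.058,"z": 0.7,"spin": -0.142},
    {"x": 0.363,"y": 0.063,"z": 0.7,"spin": -0.142},
    {"x": 0,"y": 0,"z": 0,"spin": 0},
    {"x": 0,"y": 0,"z": 0,"spin": 0},
    {"x": 0,"y": 0,"z": 0,"spin": 0},
    {"x": 0,"y": 0,"z": 0,"spin": 0},
  ],
  fingers=1,
)

```text
time_s: 5.25
tcp_pos: [0.4203, 0.248, 0.1212]
eef_rot: [1.03, 2.967, 0.002]
contact_force: [0.4, 0.5, 0.9]
grip_width: 0.0857
finger_force: 0.0
```

Run:
```python
from h import *;from bench import *
np.set_printoptions(precision=1,suppress=True)
C=snap("w3");o=observe();plan(o,(.419,.251,.043),52,6)
q=proj(C,cyl(.419,.251,np.radians(52),.06,.027));print(cv2.approxPolyDP(cv2.convexHull(np.float32(q)),2,True)[:,0])
```

```text
[0.4 0.2 0.1] [1. 3. 0.] [ 0.3 -0.   2.1 -0.   1.  -0.6]
yaw 51.73 d 0.2737540246226331 tilt -0.9999990341796696
{"x":0.015,"y":0.009,"z":0.434,"spin":-0.009},{"x":0.015,"y":0.009,"z":0.434,"spin":-0.009},{"x":0.015,"y":0.009,"z":0.434,"spin":-0.009},{"x":0.015,"y":0.009,"z":0.434,"spin":-0.009},{"x":0.015,"y":0.009,"z":0.434,"spin":-0.009},{"x":0.015,"y":0.009,"z":0.434,"spin":-0.009},
[[333.6 248. ]
 [309.5 247.8]
 [309.5 168.8]
 [333.2 168.8]]
```

View pics/w3.png

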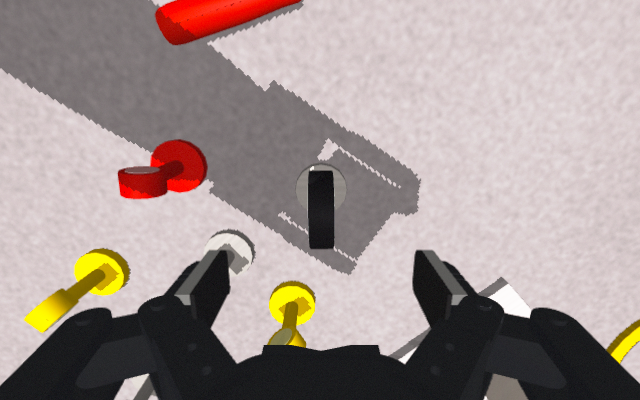

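The large cell spans (309..333, 169..248), as predicted, upright and centred, so I go down.

Emit:
servo_tool(
  motion=[
    {"x": 0.02,"y": 0.01,"z": 0.43,"spin": -0.01},
    {"x": 0.02,"y": 0.01,"z": 0.43,"spin": -0.01},
    {"x": 0.02,"y": 0.01,"z": 0.43,"spin": -0.01},
    {"x": 0.02,"y": 0.01,"z": 0.43,"spin": -0.01},
    {"x": 0.01,"y": 0.01,"z": 0.43,"spin": -0.01},
    {"x": 0,"y": 0,"z": 0.43,"spin": 0},
    {"x": 0,"y": 0,"z": 0,"spin": 0},
    {"x": 0,"y": 0,"z": 0,"spin": 0},
    {"x": 0,"y": 0,"z": 0,"spin": 0},
    {"x": 0,"y": 0,"z": 0,"spin": 0},
  ],
)

```text
time_s: 6.55
tcp_pos: [0.4188, 0.251, 0.0435]
eef_rot: [1.023, 2.97, 0.001]
contact_force: [0.6, -1.0, -0.9]
grip_width: 0.0855
finger_force: 0.0
```

Emit:
servo_tool(
  motion=[
    {"x": 0,"y": 0,"z": 0,"spin": 0},
    {"x": 0,"y": 0,"z": 0,"spin": 0},
    {"x": 0,"y": 0,"z": 0,"spin": 0},
    {"x": 0,"y": 0,"z": 0,"spin": 0},
    {"x": 0,"y": 0,"z": 0,"spin": 0},
    {"x": 0,"y": 0,"z": 0,"spin": 0},
    {"x": 0,"y": 0,"z": 0,"spin": 0},
    {"x": 0,"y": 0,"z": 0,"spin": 0},
    {"x": 0,"y": 0,"z": 0,"spin": 0},
    {"x": 0,"y": 0,"z": 0,"spin": 0},
  ],
  fingers=0,
  grip_force=40,
)

```text
time_s: 7.8
tcp_pos: [0.4183, 0.2509, 0.0429]
eef_rot: [-1.023, -2.97, 0.0]
contact_force: [0.2, -0.3, 0.6]
grip_width: 0.0154
finger_force: 44.1
```

Run:
```python
from h import *;from bench import *
o=observe();print(o["tcp_pos"],o["grip_width"],o["finger_force"])
p=o["tcp_pos"];plan(o,(p[0],p[1],.18),51.9,10)
M=R.from_rotvec(o["eef_rot"]).as_matrix()
plan(o|{"tcp_pos":[p[0],p[1],.18]},(.676,-.0595,.18),94.1,18)
```

```text
[0.41829101 0.25085885 0.04291454] 0.0153972394834229 44.14380669593811
yaw 52.0 d -0.10182682543381816 tilt -0.9999999839069966
{"x":0,"y":0,"z":-0.457,"spin":0.002},{"x":0,"y":0,"z":-0.457,"spin":0.002},{"x":0,"y":0,"z":-0.457,"spin":0.002},{"x":0,"y":0,"z":-0.457,"spin":0.002},{"x":0,"y":0,"z":-0.457,"spin":0.002},{"x":0,"y":0,"z":-0.457,"spin":0.002},{"x":0,"y":0,"z":-0.457,"spin":0.002},{"x":0,"y":0,"z":-0.457,"spin":0.002},{"x":0,"y":0,"z":-0.457,"spin":0.002},{"x":0,"y":0,"z":-0.457,"spin":0.002},
yaw 52.0 d 42.09817317456617 tilt -0.9999999839069966
{"x":-0.73,"y":-0.159,"z":0,"spin":-0.468},{"x":-0.723,"y":-0.189,"z":0,"spin":-0.468},{"x":-0.715,"y":-0.218,"z":0,"spin":-0.468},{"x":-0.705,"y":-0.247,"z":0,"spin":-0.468},{"x":-0.694,"y":-0.276,"z":0,"spin":-0.468},{"x":-0.683,"y":-0.304,"z":0,"spin":-0.468},{"x":-0.67,"y":-0.331,"z":0,"spin":-0.468},{"x":-0.655,"y":-0.358,"z":0,"spin":-0.468},{"x":-0.64,"y":-0.385,"z":0,"spin":-0.468},{"x":-0.624,"y":-0.411,"z":0,"spin":-0.468},{"x":-0.607,"y":-0.436,"z":0,"spin":-0.468},{"x":-0.588,"y":-0.46,"z":0,"spin":-0.468},{"x":-0.569,"y":-0.484,"z":0,"spin":-0.468},{"x":-0.549,"y":-0.507,"z":0,"spin":-0.468},{"x":-0.528,"y":-0.529,"z":0,"spin":-0.468},{"x":-0.506,"y":-0.55,"z":0,"spin":-0.468},{"x":-0.483,"y":-0.57,"z":0,"spin":-0.468},{"x":-0.459,"y":-0.589,"z":0,"spin":-0.468},
```

Emit:
servo_tool(
  motion=[
    {"x": 0,"y": 0,"z": -0.45,"spin": 0},
    {"x": 0,"y": 0,"z": -0.45,"spin": 0},
    {"x": 0,"y": 0,"z": -0.46,"spin": 0},
    {"x": 0,"y": 0,"z": -0.46,"spin": 0},
    {"x": 0,"y": 0,"z": -0.46,"spin": 0},
    {"x": 0,"y": 0,"z": -0.46,"spin": 0},
    {"x": 0,"y": 0,"z": -0.46,"spin": 0},
    {"x": 0,"y": 0,"z": -0.46,"spin": 0},
    {"x": 0,"y": 0,"z": -0.46,"spin": 0},
    {"x": 0,"y": 0,"z": -0.46,"spin": 0},
  ],
)

```text
time_s: 9.05
tcp_pos: [0.4183, 0.2509, 0.1812]
eef_rot: [-1.023, -2.97, 0.0]
contact_force: [-0.5, 0.6, -1.4]
grip_width: 0.0153
finger_force: 43.8
```

Emit:
servo_tool(
  motion=[
    {"x": -0.73,"y": -0.16,"z": 0,"spin": -0.47},
    {"x": -0.72,"y": -0.19,"z": 0,"spin": -0.47},
    {"x": -0.715,"y": -0.22,"z": 0,"spin": -0.47},
    {"x": -0.705,"y": -0.25,"z": 0,"spin": -0.47},
    {"x": -0.695,"y": -0.275,"z": 0,"spin": -0.47},
    {"x": -0.68,"y": -0.305,"z": 0,"spin": -0.47},
    {"x": -0.67,"y": -0.33,"z": 0,"spin": -0.47},
    {"x": -0.655,"y": -0.36,"z": 0,"spin": -0.47},
    {"x": -0.64,"y": -0.385,"z": 0,"spin": -0.47},
    {"x": -0.625,"y": -0.41,"z": 0,"spin": -0.47},
  ],
)

```text
time_s: 10.3
tcp_pos: [0.5619, 0.0779, 0.1807]
eef_rot: [-0.395, -3.117, -0.0]
contact_force: [0.6, 0.2, -1.6]
grip_width: 0.0155
finger_force: 43.9
```

Emit:
servo_tool(
  motion=[
    {"x": -0.605,"y": -0.435,"z": 0,"spin": -0.46},
    {"x": -0.59,"y": -0.46,"z": 0,"spin": -0.46},
    {"x": -0.57,"y": -0.485,"z": 0,"spin": -0.46},
    {"x": -0.55,"y": -0.505,"z": 0,"spin": -0.46},
    {"x": -0.53,"y": -0.53,"z": 0,"spin": -0.46},
    {"x": -0.505,"y": -0.55,"z": 0,"spin": -0.46},
    {"x": -0.48,"y": -0.57,"z": 0,"spin": -0.46},
    {"x": -0.46,"y": -0.59,"z": 0,"spin": -0.46},
    {"x": 0,"y": 0,"z": 0,"spin": 0},
    {"x": 0,"y": 0,"z": 0,"spin": 0},
  ],
)

```text
time_s: 11.55
tcp_pos: [0.6755, -0.0591, 0.1801]
eef_rot: [0.106, -3.139, -0.001]
contact_force: [0.2, -0.4, -1.6]
grip_width: 0.0159
finger_force: 43.9
```

Run:
```python
from h import *;from bench import *
np.set_printoptions(precision=4,suppress=True)
C=snap("w4",[(.676,-.0595,.018),(.661,.0395,.018),(.661,.1367,.018)]);o=observe();print(o["grip_width"],o["finger_force"])
```

```text
[ 0.6755 -0.0591  0.1801] [ 0.1062 -3.1388 -0.0011] [-0.2368  0.3354  1.611   0.0004  1.1963 -1.8754]
[[319.9017 179.0174]
 [420.6867 170.8738]
 [518.216  177.3029]]
0.015492586873060233 43.886622190475464
```

View pics/w4.png

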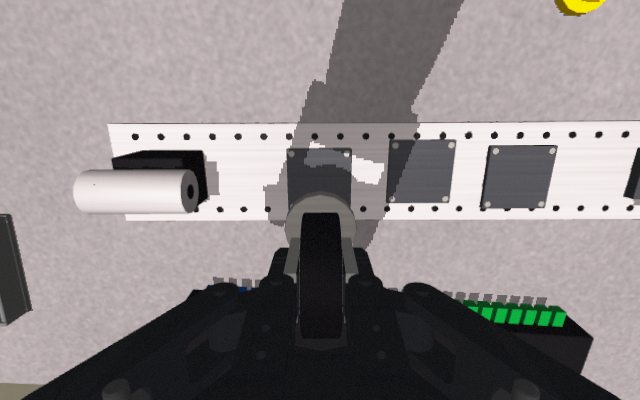

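Run:
```python
from h import *
np.set_printoptions(precision=0,suppress=True)
c,o=pickle.load(open("w4.pkl","rb"));C=cam(c,o["tcp_pos"],o["eef_rot"])
a=np.radians(94.1);v=np.array([np.cos(a),np.sin(a),0]);u=np.array([v[1],-v[0],0])
for s in [(.676,-.0595,.018),(.661,.0395,.018),(.661,.1367,.018)]:
    print(proj(C,[np.array(s)+.032*(i*u+j*v) for i,j in[(-1,-1),(-1,1),(1,1),(1,-1)]]).ravel())
# board edges (z=.012): read points
for p in [(110,124),(600,121),(127,220),(600,218)]: print((atz(C,p,.012)*1e4))
for p in [(287,149),(351,149)]: print("corner",atz(C,p,.018)*1e4)
g=c["pixels"].max(2);cv2.imwrite("pics/w4c.png",cv2.resize(c["pixels"][130:225,270:570,::-1],None,fx=2.66,fy=2.66,interpolation=cv2.INTER_CUBIC))
```

```text
[287. 147. 353. 147. 351. 209. 289. 209.]
[390. 138. 457. 138. 449. 202. 386. 202.]
[491. 145. 558. 145. 544. 208. 481. 208.]
[ 6371. -2644.   120.]
[6027. 2040.  120.]
[ 7354. -2588.   120.]
[6994. 2356.  120.]
corner [6484. -934.  180.]
corner [6441. -314.  180.]
```

View pics/w4c.png

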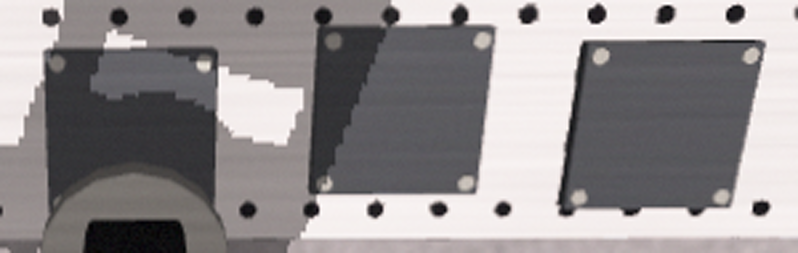

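Run:
```python
from h import *
np.set_printoptions(precision=4,suppress=True)
c,o=pickle.load(open("w4.pkl","rb"));C=cam(c,o["tcp_pos"],o["eef_rot"])
a=np.radians(94.1);v=np.array([np.cos(a),np.sin(a),0]);u=np.array([v[1],-v[0],0])
f=lambda p:atz(C,un(p,2.66,270,130),.018)
A=[f(p) for p in[(47,50),(217,48)]];print("las",np.mean(A,0)+.032*u,A[1]-A[0])
for n,P in("mid",[(319,27),(495,26),(477,193),(310,191)]),("det",[(586,42),(765,41),(735,207),(566,207)]):
    Q=np.array([f(p) for p in P]);print(n,Q.mean(0),np.linalg.norm(np.roll(Q,1,0)-Q,axis=1),np.degrees(np.arctan2(*(Q[1]-Q[0])[[1,0]])))
```

```text
las [ 0.6773 -0.0599  0.018 ] [-0.0049  0.0618  0.    ]
mid [0.6618 0.039  0.018 ] [0.0622 0.0634 0.0632 0.0639] 94.12624076808711
det [0.661  0.1372 0.018 ] [0.0631 0.064  0.0632 0.0642] 94.04601612924839
```

Run:
```python
from h import *;from bench import *
plan(observe(),(.677,-.060,.066),94.1,8)
```

```text
yaw 93.9 d 0.1965849602008234 tilt -0.999999490685023
{"x":-0.006,"y":-0.005,"z":0.476,"spin":-0.005},{"x":-0.006,"y":-0.005,"z":0.476,"spin":-0.005},{"x":-0.006,"y":-0.005,"z":0.476,"spin":-0.005},{"x":-0.006,"y":-0.005,"z":0.476,"spin":-0.005},{"x":-0.006,"y":-0.005,"z":0.476,"spin":-0.005},{"x":-0.006,"y":-0.005,"z":0.476,"spin":-0.005},{"x":-0.006,"y":-0.005,"z":0.476,"spin":-0.005},{"x":-0.006,"y":-0.005,"z":0.476,"spin":-0.005},
```

Emit:
servo_tool(
  motion=[
    {"x": -0.01,"y": -0.01,"z": 0.48,"spin": -0.01},
    {"x": -0.01,"y": -0.01,"z": 0.48,"spin": -0.01},
    {"x": -0.01,"y": -0.01,"z": 0.48,"spin": -0.01},
    {"x": -0.01,"y": -0.01,"z": 0.48,"spin": -0.01},
    {"x": -0.01,"y": 0,"z": 0.47,"spin": 0},
    {"x": 0,"y": 0,"z": 0.47,"spin": 0},
    {"x": 0,"y": 0,"z": 0.47,"spin": 0},
    {"x": 0,"y": 0,"z": 0.47,"spin": 0},
    {"x": 0,"y": 0,"z": 0,"spin": 0},
    {"x": 0,"y": 0,"z": 0,"spin": 0},
  ],
)

```text
time_s: 12.85
tcp_pos: [0.6779, -0.0607, 0.0667]
eef_rot: [-0.112, 3.139, -0.0]
contact_force: [-0.0, -0.7, -0.8]
grip_width: 0.0157
finger_force: 44.0
```

Emit:
servo_tool(
  motion=[
    {"x": 0,"y": 0,"z": 0.03,"spin": 0},
    {"x": 0,"y": 0,"z": 0.03,"spin": 0},
    {"x": 0,"y": 0,"z": 0.03,"spin": 0},
    {"x": 0,"y": 0,"z": 0.03,"spin": 0},
    {"x": 0,"y": 0,"z": 0.02,"spin": 0},
    {"x": 0,"y": 0,"z": 0.01,"spin": 0},
    {"x": 0,"y": 0,"z": 0.01,"spin": 0},
    {"x": 0,"y": 0,"z": 0,"spin": 0},
    {"x": 0,"y": 0,"z": 0,"spin": 0},
    {"x": 0,"y": 0,"z": 0,"spin": 0},
  ],
)

```text
time_s: 14.1
tcp_pos: [0.6776, -0.0607, 0.0616]
eef_rot: [-0.112, 3.14, -0.0]
contact_force: [-0.7, 0.1, -1.5]
grip_width: 0.0154
finger_force: 44.0
```

Emit:
servo_tool(
  motion=[
    {"x": 0,"y": 0,"z": 0.01,"spin": 0},
    {"x": 0,"y": 0,"z": 0.01,"spin": 0},
    {"x": 0,"y": 0,"z": 0.01,"spin": 0},
    {"x": 0,"y": 0,"z": 0,"spin": 0},
    {"x": 0,"y": 0,"z": 0,"spin": 0},
    {"x": 0,"y": 0,"z": 0,"spin": 0},
    {"x": 0,"y": 0,"z": 0,"spin": 0},
    {"x": 0,"y": 0,"z": 0,"spin": 0},
    {"x": 0,"y": 0,"z": 0,"spin": 0},
    {"x": 0,"y": 0,"z": 0,"spin": 0},
  ],
)

```text
time_s: 15.35
tcp_pos: [0.6776, -0.0607, 0.0609]
eef_rot: [-0.112, 3.139, -0.0]
contact_force: [-2.4, -0.3, 3.4]
grip_width: 0.0156
finger_force: 44.6
```

Emit:
servo_tool(
  motion=[
    {"x": 0,"y": 0,"z": 0,"spin": 0},
    {"x": 0,"y": 0,"z": 0,"spin": 0},
    {"x": 0,"y": 0,"z": 0,"spin": 0},
    {"x": 0,"y": 0,"z": 0,"spin": 0},
    {"x": 0,"y": 0,"z": 0,"spin": 0},
    {"x": 0,"y": 0,"z": 0,"spin": 0},
    {"x": 0,"y": 0,"z": 0,"spin": 0},
    {"x": 0,"y": 0,"z": 0,"spin": 0},
    {"x": 0,"y": 0,"z": 0,"spin": 0},
    {"x": 0,"y": 0,"z": 0,"spin": 0},
  ],
  fingers=1,
)

```text
time_s: 16.6
tcp_pos: [0.6776, -0.0607, 0.0606]
eef_rot: [-0.112, 3.14, -0.0]
contact_force: [-0.1, -0.2, 0.3]
grip_width: 0.0853
finger_force: 0.0
```

Emit:
servo_tool(
  motion=[
    {"x": 0,"y": 0,"z": -0.2,"spin": 0},
    {"x": 0,"y": 0,"z": -0.4,"spin": 0},
    {"x": 0,"y": 0,"z": -0.5,"spin": 0},
    {"x": 0,"y": 0,"z": -0.6,"spin": 0},
    {"x": 0,"y": 0,"z": -0.6,"spin": 0},
    {"x": 0,"y": 0,"z": -0.6,"spin": 0},
    {"x": 0,"y": 0,"z": -0.6,"spin": 0},
    {"x": 0,"y": 0,"z": -0.5,"spin": 0},
    {"x": 0,"y": 0,"z": 0,"spin": 0},
    {"x": 0,"y": 0,"z": 0,"spin": 0},
  ],
)

```text
time_s: 17.85
tcp_pos: [0.6771, -0.0606, 0.1799]
eef_rot: [0.112, -3.138, -0.001]
contact_force: [-0.1, 0.6, -0.6]
grip_width: 0.0855
finger_force: 0.0
```

Run:
```python
from h import *;from bench import *
o=observe();p=o["tcp_pos"]
plan(o,(.50,.015,.18),32,14)
c=capture("top");cv2.imwrite("pics/top2.png",cv2.resize(c["pixels"][105:175,325:465,::-1],None,fx=5,fy=5,interpolation=cv2.INTER_CUBIC))
```

```text
yaw 94.1 d -62.098975450682545 tilt -0.9999991163259921
{"x":0.408,"y":0.21,"z":-0,"spin":0.887},{"x":0.423,"y":0.177,"z":-0,"spin":0.887},{"x":0.435,"y":0.144,"z":-0,"spin":0.887},{"x":0.445,"y":0.11,"z":-0,"spin":0.887},{"x":0.452,"y":0.075,"z":-0,"spin":0.887},{"x":0.457,"y":0.04,"z":-0,"spin":0.887},{"x":0.458,"y":0.005,"z":-0,"spin":0.887},{"x":0.457,"y":-0.031,"z":-0,"spin":0.887},{"x":0.454,"y":-0.066,"z":-0,"spin":0.887},{"x":0.447,"y":-0.101,"z":-0,"spin":0.887},{"x":0.438,"y":-0.135,"z":-0,"spin":0.887},{"x":0.426,"y":-0.169,"z":-0,"spin":0.887},{"x":0.412,"y":-0.201,"z":-0,"spin":0.887},{"x":0.395,"y":-0.232,"z":-0,"spin":0.887},
```

Emit:
servo_tool(
  motion=[
    {"x": 0.41,"y": 0.21,"z": 0,"spin": 0.89},
    {"x": 0.42,"y": 0.18,"z": 0,"spin": 0.89},
    {"x": 0.435,"y": 0.14,"z": 0,"spin": 0.89},
    {"x": 0.445,"y": 0.11,"z": 0,"spin": 0.89},
    {"x": 0.45,"y": 0.075,"z": 0,"spin": 0.89},
    {"x": 0.455,"y": 0.04,"z": 0,"spin": 0.89},
    {"x": 0.46,"y": 0.005,"z": 0,"spin": 0.89},
    {"x": 0.455,"y": -0.03,"z": 0,"spin": 0.89},
    {"x": 0.455,"y": -0.065,"z": 0,"spin": 0.89},
    {"x": 0.445,"y": -0.1,"z": 0,"spin": 0.89},
  ],
)

```text
time_s: 19.15
tcp_pos: [0.5503, -0.0063, 0.1795]
eef_rot: [-1.088, -2.945, 0.001]
contact_force: [-0.8, 0.5, -0.2]
grip_width: 0.0855
finger_force: 0.0
```

Emit:
servo_tool(
  motion=[
    {"x": 0.44,"y": -0.135,"z": 0,"spin": 0.89},
    {"x": 0.425,"y": -0.17,"z": 0,"spin": 0.89},
    {"x": 0.41,"y": -0.2,"z": 0,"spin": 0.89},
    {"x": 0.395,"y": -0.23,"z": 0,"spin": 0.89},
    {"x": 0,"y": 0,"z": 0,"spin": 0},
    {"x": 0,"y": 0,"z": 0,"spin": 0},
    {"x": 0,"y": 0,"z": 0,"spin": 0},
    {"x": 0,"y": 0,"z": 0,"spin": 0},
    {"x": 0,"y": 0,"z": 0,"spin": 0},
    {"x": 0,"y": 0,"z": 0,"spin": 0},
  ],
)

```text
time_s: 20.4
tcp_pos: [0.5009, 0.0151, 0.1806]
eef_rot: [-1.528, -2.745, 0.0]
contact_force: [-0.7, 0.2, 0.5]
grip_width: 0.0855
finger_force: 0.0
```

Run:
```python
from h import *;from bench import *
np.set_printoptions(precision=1,suppress=True)
C=snap("w5")
P=np.array([(.469,-.0075,.01)])
print(proj(C,P),proj(C,P+[0,0,.05]))
q=proj(C,P)[0].astype(int);im=cv2.imread("pics/w5.png")
x,y=q-[50,45];print("off",x,y)
top=cv2.imread("pics/top2.png")
crop=cv2.resize(im[y:y+100,x:x+100],None,fx=5,fy=5,interpolation=cv2.INTER_CUBIC)
t=cv2.resize(top,(300,150));pad=np.zeros((500,300,3),np.uint8);pad[:150]=t;cv2.imwrite("pics/w5c.png",np.hstack([crop,pad]))
```

```text
[0.5 0.  0.2] [-1.5 -2.7  0. ] [-0.2 -0.1  2.   0.   1.1 -0.7]
[[281.4 179.5]] [[274.6 192.7]]
off 231 134
```

View pics/w5c.png

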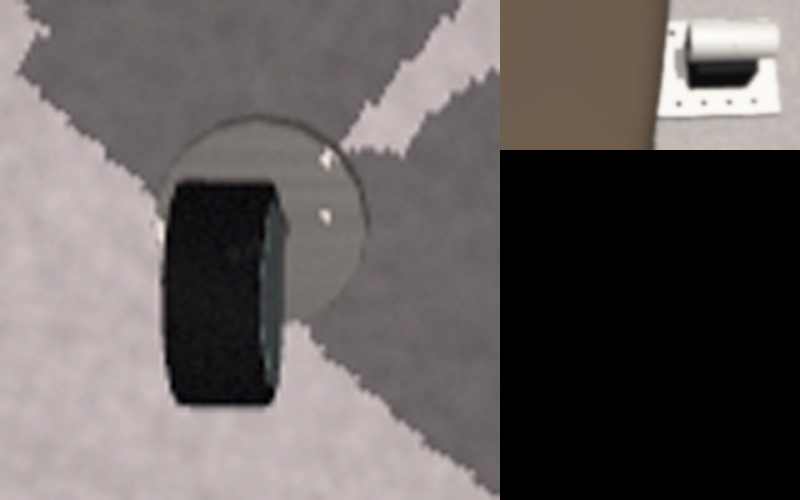

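The medium lens is seen with its base centre at about (283.4,177.8) and its cell edges vertical, so its yaw is about 32°. The top view of the seat is hidden by the arm.

Run:
```python
from h import *;from bench import *
np.set_printoptions(precision=4,suppress=True)
c,o=pickle.load(open("w5.pkl","rb"));C=cam(c,o["tcp_pos"],o["eef_rot"])
X=atz(C,un((264,221),5,231,134),.01);print(X)
for t in(28,30,32,34,36):
    q=(proj(C,cyl(X[0],X[1],np.radians(t),.06,.02,361))-[231,134]+.5)*5-.5
    f,b=q[:361],q[361:]
    g=lambda e:[e[e[:,1].argmin()].round(),e[e[:,1].argmax()].round()]
    print(t,*g(f),*g(b),q[:,0].min().round(),q[:,0].max().round())
plan(observe(),(X[0],X[1],.10),32,6)
```

```text
[ 0.4699 -0.0049  0.01  ]
28 [191. 168.] [177. 398.] [284. 174.] [269. 403.] 165.0 289.0
30 [187. 169.] [181. 399.] [280. 172.] [273. 402.] 165.0 289.0
32 [183. 171.] [185. 401.] [276. 170.] [277. 400.] 164.0 289.0
34 [179. 172.] [189. 402.] [272. 169.] [281. 399.] 163.0 291.0
36 [176. 174.] [192. 404.] [268. 167.] [284. 397.] 161.0 293.0
yaw 31.8 d 0.19596165919645614 tilt -0.9999999970111478
{"x":-0.004,"y":-0.205,"z":0.448,"spin":-0.007},{"x":-0.004,"y":-0.205,"z":0.448,"spin":-0.007},{"x":-0.003,"y":-0.205,"z":0.448,"spin":-0.007},{"x":-0.003,"y":-0.205,"z":0.448,"spin":-0.007},{"x":-0.003,"y":-0.205,"z":0.448,"spin":-0.007},{"x":-0.003,"y":-0.205,"z":0.448,"spin":-0.007},
```

Emit:
servo_tool(
  motion=[
    {"x": -0.01,"y": -0.31,"z": 0.3,"spin": -0.01},
    {"x": -0.01,"y": -0.31,"z": 0.5,"spin": -0.01},
    {"x": -0.01,"y": -0.31,"z": 0.5,"spin": -0.01},
    {"x": -0.01,"y": -0.3,"z": 0.5,"spin": -0.01},
    {"x": 0,"y": 0,"z": 0.56,"spin": 0},
    {"x": 0,"y": 0,"z": 0.56,"spin": 0},
    {"x": 0,"y": 0,"z": 0.56,"spin": 0},
    {"x": 0,"y": 0,"z": 0.56,"spin": 0},
    {"x": 0,"y": 0,"z": 0.55,"spin": 0},
    {"x": 0,"y": 0,"z": 0,"spin": 0},
  ],
)

```text
time_s: 21.7
tcp_pos: [0.4689, -0.005, 0.0411]
eef_rot: [-1.521, -2.745, 0.002]
contact_force: [-0.2, 0.1, -0.5]
grip_width: 0.0857
finger_force: 0.0
```

Emit:
servo_tool(
  motion=[
    {"x": 0,"y": 0,"z": 0,"spin": 0},
    {"x": 0,"y": 0,"z": 0,"spin": 0},
    {"x": 0,"y": 0,"z": 0,"spin": 0},
    {"x": 0,"y": 0,"z": 0,"spin": 0},
    {"x": 0,"y": 0,"z": 0,"spin": 0},
    {"x": 0,"y": 0,"z": 0,"spin": 0},
    {"x": 0,"y": 0,"z": 0,"spin": 0},
    {"x": 0,"y": 0,"z": 0,"spin": 0},
    {"x": 0,"y": 0,"z": 0,"spin": 0},
    {"x": 0,"y": 0,"z": 0,"spin": 0},
  ],
  fingers=0,
  grip_force=40,
)

```text
time_s: 22.95
tcp_pos: [0.4701, -0.0054, 0.043]
eef_rot: [-1.523, -2.748, 0.0]
contact_force: [-1.6, 0.5, 2.4]
grip_width: 0.0155
finger_force: 44.2
```

Run:
```python
from h import *;from bench import *
o=observe();p=o["tcp_pos"];print(p)
plan(o|{"tcp_pos":[p[0],p[1],.18]},(.6615,.039,.18),94.1,14)
```

```text
[ 0.47014928 -0.00537734  0.04301667]
yaw 32.0 d 62.095773080142976 tilt -0.999999994602276
{"x":-0.152,"y":0.442,"z":0,"spin":-0.887},{"x":-0.186,"y":0.429,"z":0,"spin":-0.887},{"x":-0.218,"y":0.414,"z":0,"spin":-0.887},{"x":-0.25,"y":0.396,"z":0,"spin":-0.887},{"x":-0.279,"y":0.375,"z":0,"spin":-0.887},{"x":-0.308,"y":0.352,"z":0,"spin":-0.887},{"x":-0.334,"y":0.327,"z":0,"spin":-0.887},{"x":-0.358,"y":0.301,"z":0,"spin":-0.887},{"x":-0.38,"y":0.272,"z":0,"spin":-0.887},{"x":-0.4,"y":0.242,"z":0,"spin":-0.887},{"x":-0.418,"y":0.21,"z":0,"spin":-0.887},{"x":-0.433,"y":0.177,"z":0,"spin":-0.887},{"x":-0.445,"y":0.143,"z":0,"spin":-0.887},{"x":-0.455,"y":0.108,"z":0,"spin":-0.887},
```

Emit:
servo_tool(
  motion=[
    {"x": 0,"y": 0,"z": -0.3,"spin": 0},
    {"x": 0,"y": 0,"z": -0.47,"spin": 0},
    {"x": 0,"y": 0,"z": -0.5,"spin": 0},
    {"x": 0,"y": 0,"z": -0.5,"spin": 0},
    {"x": 0,"y": 0,"z": -0.5,"spin": 0},
    {"x": 0,"y": 0,"z": -0.5,"spin": 0},
    {"x": 0,"y": 0,"z": -0.5,"spin": 0},
    {"x": 0,"y": 0,"z": -0.5,"spin": 0},
    {"x": 0,"y": 0,"z": -0.5,"spin": 0},
    {"x": 0,"y": 0,"z": -0.3,"spin": 0},
  ],
)

```text
time_s: 24.2
tcp_pos: [0.4705, -0.0055, 0.1813]
eef_rot: [1.522, 2.747, 0.001]
contact_force: [-0.3, -0.1, -1.9]
grip_width: 0.0152
finger_force: 43.6
```

Emit:
servo_tool(
  motion=[
    {"x": -0.15,"y": 0.44,"z": 0,"spin": -0.89},
    {"x": -0.185,"y": 0.43,"z": 0,"spin": -0.89},
    {"x": -0.22,"y": 0.415,"z": 0,"spin": -0.89},
    {"x": -0.25,"y": 0.395,"z": 0,"spin": -0.89},
    {"x": -0.28,"y": 0.375,"z": 0,"spin": -0.89},
    {"x": -0.31,"y": 0.35,"z": 0,"spin": -0.89},
    {"x": -0.335,"y": 0.325,"z": 0,"spin": -0.89},
    {"x": -0.36,"y": 0.3,"z": 0,"spin": -0.89},
    {"x": -0.38,"y": 0.27,"z": 0,"spin": -0.89},
    {"x": -0.4,"y": 0.24,"z": 0,"spin": -0.89},
  ],
)

```text
time_s: 25.45
tcp_pos: [0.607, 0.0263, 0.1797]
eef_rot: [-0.365, -3.119, 0.0]
contact_force: [-0.5, -0.0, -2.0]
grip_width: 0.0159
finger_force: 43.7
```

Emit:
servo_tool(
  motion=[
    {"x": -0.42,"y": 0.21,"z": 0,"spin": -0.88},
    {"x": -0.43,"y": 0.18,"z": 0,"spin": -0.88},
    {"x": -0.445,"y": 0.14,"z": 0,"spin": -0.88},
    {"x": -0.455,"y": 0.11,"z": 0,"spin": -0.88},
    {"x": 0,"y": 0,"z": 0,"spin": 0},
    {"x": 0,"y": 0,"z": 0,"spin": 0},
    {"x": 0,"y": 0,"z": 0,"spin": 0},
    {"x": 0,"y": 0,"z": 0,"spin": 0},
    {"x": 0,"y": 0,"z": 0,"spin": 0},
    {"x": 0,"y": 0,"z": 0,"spin": 0},
  ],
)

```text
time_s: 26.7
tcp_pos: [0.6614, 0.0389, 0.1801]
eef_rot: [-0.112, 3.139, 0.0]
contact_force: [0.0, -0.8, -2.1]
grip_width: 0.0154
finger_force: 43.7
```

Run:
```python
from h import *;from bench import *
np.set_printoptions(precision=1,suppress=True)
C=snap("w6",[(.661,.039,.018),(.677,-.06,.078)])
plan(observe(),(.6615,.039,.066),94.1,8)
q=proj(C,cyl(.677,-.06,np.radians(94.1),.078,.027,361));print(cv2.approxPolyDP(cv2.convexHull(np.float32(q)),2,True)[:,0])
```

```text
[0.7 0.  0.2] [-0.1  3.1  0. ] [-0.1  0.3  1.7  0.   1.2 -1.7]
[[320.6 178.1]
 [198.8 205.2]]
yaw 94.09 d 0.005195642370722453 tilt -0.9999999999700999
{"x":-0.001,"y":0,"z":0.475,"spin":-0},{"x":-0.001,"y":0,"z":0.475,"spin":-0},{"x":-0.001,"y":0,"z":0.475,"spin":-0},{"x":-0.001,"y":0,"z":0.475,"spin":-0},{"x":-0.001,"y":0,"z":0.475,"spin":-0},{"x":-0.001,"y":0,"z":0.475,"spin":-0},{"x":-0.001,"y":0,"z":0.475,"spin":-0},{"x":-0.001,"y":0,"z":0.475,"spin":-0},
[[209.7 172.6]
 [215.5 180.5]
 [218.8 195.4]
 [215.4 228.8]
 [208.2 238.2]
 [184.9 238. ]
 [178.2 230.8]
 [174.2 216.5]
 [177.1 183.6]
 [185.9 172.5]]
```

View pics/w6.png

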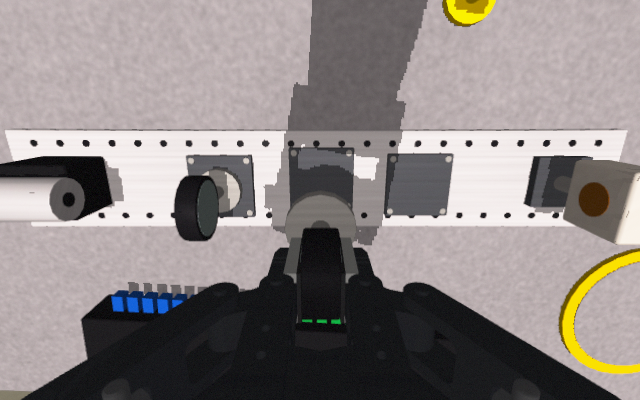

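The large lens stands square on the first seat, with its cell at (175..218, 173..240) as the model predicts. The medium one hangs over the middle seat, so I lower it.

Emit:
servo_tool(
  motion=[
    {"x": 0,"y": 0,"z": 0.48,"spin": 0},
    {"x": 0,"y": 0,"z": 0.48,"spin": 0},
    {"x": 0,"y": 0,"z": 0.48,"spin": 0},
    {"x": 0,"y": 0,"z": 0.48,"spin": 0},
    {"x": 0,"y": 0,"z": 0.47,"spin": 0},
    {"x": 0,"y": 0,"z": 0.47,"spin": 0},
    {"x": 0,"y": 0,"z": 0.47,"spin": 0},
    {"x": 0,"y": 0,"z": 0.47,"spin": 0},
    {"x": 0,"y": 0,"z": 0,"spin": 0},
    {"x": 0,"y": 0,"z": 0,"spin": 0},
  ],
)

```text
time_s: 28.0
tcp_pos: [0.6618, 0.0389, 0.0664]
eef_rot: [-0.112, 3.139, -0.0]
contact_force: [0.4, 0.5, -1.9]
grip_width: 0.0158
finger_force: 43.7
```

Emit:
servo_tool(
  motion=[
    {"x": 0,"y": 0,"z": 0.03,"spin": 0},
    {"x": 0,"y": 0,"z": 0.03,"spin": 0},
    {"x": 0,"y": 0,"z": 0.03,"spin": 0},
    {"x": 0,"y": 0,"z": 0.03,"spin": 0},
    {"x": 0,"y": 0,"z": 0.02,"spin": 0},
    {"x": 0,"y": 0,"z": 0.01,"spin": 0},
    {"x": 0,"y": 0,"z": 0.01,"spin": 0},
    {"x": 0,"y": 0,"z": 0,"spin": 0},
    {"x": 0,"y": 0,"z": 0,"spin": 0},
    {"x": 0,"y": 0,"z": 0,"spin": 0},
  ],
)

```text
time_s: 29.25
tcp_pos: [0.6614, 0.0389, 0.0613]
eef_rot: [-0.112, 3.14, 0.0]
contact_force: [0.3, 0.5, -1.6]
grip_width: 0.0156
finger_force: 43.7
```

Emit:
servo_tool(
  motion=[
    {"x": 0,"y": 0,"z": 0.01,"spin": 0},
    {"x": 0,"y": 0,"z": 0.01,"spin": 0},
    {"x": 0,"y": 0,"z": 0,"spin": 0},
    {"x": 0,"y": 0,"z": 0,"spin": 0},
    {"x": 0,"y": 0,"z": 0,"spin": 0},
    {"x": 0,"y": 0,"z": 0,"spin": 0},
    {"x": 0,"y": 0,"z": 0,"spin": 0},
    {"x": 0,"y": 0,"z": 0,"spin": 0},
    {"x": 0,"y": 0,"z": 0,"spin": 0},
    {"x": 0,"y": 0,"z": 0,"spin": 0},
  ],
)

```text
time_s: 30.5
tcp_pos: [0.6615, 0.0389, 0.0611]
eef_rot: [-0.112, 3.139, -0.0]
contact_force: [-3.0, -0.7, 4.2]
grip_width: 0.0153
finger_force: 44.8
```

Contact is made, so I release.

Emit:
servo_tool(
  motion=[
    {"x": 0,"y": 0,"z": 0,"spin": 0},
    {"x": 0,"y": 0,"z": 0,"spin": 0},
    {"x": 0,"y": 0,"z": 0,"spin": 0},
    {"x": 0,"y": 0,"z": 0,"spin": 0},
    {"x": 0,"y": 0,"z": 0,"spin": 0},
    {"x": 0,"y": 0,"z": 0,"spin": 0},
    {"x": 0,"y": 0,"z": 0,"spin": 0},
    {"x": 0,"y": 0,"z": 0,"spin": 0},
    {"x": 0,"y": 0,"z": 0,"spin": 0},
    {"x": 0,"y": 0,"z": 0,"spin": 0},
  ],
  fingers=1,
)

```text
time_s: 31.75
tcp_pos: [0.6614, 0.039, 0.0606]
eef_rot: [-0.112, 3.14, 0.0]
contact_force: [-0.0, 0.0, 0.2]
grip_width: 0.0856
finger_force: 0.0
```

Emit:
servo_tool(
  motion=[
    {"x": 0,"y": 0,"z": -0.2,"spin": 0},
    {"x": 0,"y": 0,"z": -0.4,"spin": 0},
    {"x": 0,"y": 0,"z": -0.5,"spin": 0},
    {"x": 0,"y": 0,"z": -0.6,"spin": 0},
    {"x": 0,"y": 0,"z": -0.6,"spin": 0},
    {"x": 0,"y": 0,"z": -0.6,"spin": 0},
    {"x": 0,"y": 0,"z": -0.6,"spin": 0},
    {"x": 0,"y": 0,"z": -0.5,"spin": 0},
    {"x": 0,"y": 0,"z": 0,"spin": 0},
    {"x": 0,"y": 0,"z": 0,"spin": 0},
  ],
)

```text
time_s: 33.0
tcp_pos: [0.661, 0.039, 0.1799]
eef_rot: [0.112, -3.138, -0.0]
contact_force: [0.2, -0.0, -0.5]
grip_width: 0.0856
finger_force: 0.0
```

Run:
```python
from h import *;from bench import *
o=observe();print(o["tcp_pos"])
plan(o,(.4155,.1485,.15),93.0,10)
np.set_printoptions(precision=1,suppress=True)
c,w=pickle.load(open("w2.pkl","rb"));C=cam(c,w["tcp_pos"],w["eef_rot"])
for v in[(.4152,.1485,90),(.4152,.1485,93),(.4152,.1485,96)]:
    q=(proj(C,cyl(v[0],v[1],np.radians(v[2]),.06,.014,361))-[232,132]+.5)*6-.5
    print(v,cv2.approxPolyDP(cv2.convexHull(np.float32(q)),5,True)[:,0].round().tolist())
```

```text
[0.66095089 0.03897361 0.1798905 ]
yaw 94.1 d -1.1012249692718115 tilt -0.9999991416575171
{"x":0.79,"y":0.423,"z":0.1,"spin":0.022},{"x":0.791,"y":0.421,"z":0.1,"spin":0.022},{"x":0.792,"y":0.42,"z":0.1,"spin":0.022},{"x":0.792,"y":0.418,"z":0.1,"spin":0.022},{"x":0.793,"y":0.417,"z":0.1,"spin":0.022},{"x":0.794,"y":0.415,"z":0.1,"spin":0.022},{"x":0.795,"y":0.414,"z":0.1,"spin":0.022},{"x":0.796,"y":0.412,"z":0.1,"spin":0.022},{"x":0.796,"y":0.41,"z":0.1,"spin":0.022},{"x":0.797,"y":0.409,"z":0.1,"spin":0.022},
(0.4152, 0.1485, 90) [[228.0, 272.0], [162.0, 334.0], [149.0, 335.0], [117.0, 317.0], [81.0, 285.0], [55.0, 250.0], [48.0, 224.0], [113.0, 159.0], [124.0, 158.0], [192.0, 210.0], [220.0, 247.0]]
(0.4152, 0.1485, 93) [[229.0, 267.0], [167.0, 332.0], [153.0, 334.0], [120.0, 318.0], [83.0, 287.0], [55.0, 253.0], [47.0, 229.0], [108.0, 161.0], [119.0, 159.0], [190.0, 207.0], [219.0, 242.0]]
(0.4152, 0.1485, 96) [[230.0, 262.0], [172.0, 331.0], [158.0, 333.0], [124.0, 319.0], [85.0, 290.0], [56.0, 258.0], [46.0, 234.0], [104.0, 162.0], [114.0, 160.0], [187.0, 204.0], [219.0, 238.0]]
```

Emit:
servo_tool(
  motion=[
    {"x": 0.79,"y": 0.42,"z": 0,"spin": 0.05},
    {"x": 0.79,"y": 0.42,"z": 0,"spin": 0.05},
    {"x": 0.79,"y": 0.42,"z": 0,"spin": 0.05},
    {"x": 0.79,"y": 0.42,"z": 0.1,"spin": 0.05},
    {"x": 0.79,"y": 0.42,"z": 0.1,"spin": 0.05},
    {"x": 0.79,"y": 0.41,"z": 0.2,"spin": 0.05},
    {"x": 0.8,"y": 0.41,"z": 0.2,"spin": 0.05},
    {"x": 0.8,"y": 0.41,"z": 0.2,"spin": 0.05},
    {"x": 0.8,"y": 0.41,"z": 0.2,"spin": 0},
    {"x": 0.8,"y": 0.41,"z": 0,"spin": 0},
  ],
)

```text
time_s: 34.25
tcp_pos: [0.415, 0.151, 0.1489]
eef_rot: [0.057, -3.138, 0.0]
contact_force: [-0.0, 0.2, -0.6]
grip_width: 0.0853
finger_force: 0.0
```

Emit:
servo_tool(
  motion=[
    {"x": 0,"y": 0,"z": 0,"spin": 0},
    {"x": 0,"y": 0,"z": 0,"spin": 0},
    {"x": 0,"y": 0,"z": 0,"spin": 0},
    {"x": 0,"y": 0,"z": 0,"spin": 0},
    {"x": 0,"y": 0,"z": 0,"spin": 0},
    {"x": 0,"y": 0,"z": 0,"spin": 0},
    {"x": 0,"y": 0,"z": 0,"spin": 0},
    {"x": 0,"y": 0,"z": 0,"spin": 0},
    {"x": 0,"y": 0,"z": 0,"spin": 0},
    {"x": 0,"y": 0,"z": 0,"spin": 0},
  ],
)

```text
time_s: 35.5
tcp_pos: [0.417, 0.1508, 0.1507]
eef_rot: [-0.058, 3.141, -0.0]
contact_force: [0.3, -0.2, -0.1]
grip_width: 0.0854
finger_force: 0.0
```

Run:
```python
from h import *;from bench import *
np.set_printoptions(precision=4,suppress=True)
C=snap("w7",[(.4152,.1488,.01),(.4152,.1488,.06)])
x,y=proj(C,[(.4152,.1488,.03)])[0].astype(int)-[50,50];print("off",x,y)
im=cv2.imread("pics/w7.png");k=cv2.resize(im[y:y+100,x:x+100],None,fx=6,fy=6,interpolation=cv2.INTER_CUBIC)
c=capture("top")["pixels"][95:175,225:465,::-1];c=cv2.resize(c,(200,67))
cv2.imwrite("pics/w7c.png",k)
for t in(89,91,93,95):
    q=(proj(C,cyl(.4152,.1488,np.radians(t),.06,.014,361))-[x,y]+.5)*6-.5
    print(t,cv2.approxPolyDP(cv2.convexHull(np.float32(q)),6,True)[:,0].round().tolist())
```

```text
[0.417  0.1508 0.1507] [-0.0577  3.141  -0.0001] [ 0.1175 -0.1567  2.1981 -0.0001  1.1002 -1.49  ]
[[318.3051 181.7152]
 [317.8942 197.0378]]
off 268 137
89 [[370.0, 258.0], [358.0, 474.0], [234.0, 468.0], [246.0, 251.0]]
91 [[366.0, 256.0], [362.0, 472.0], [238.0, 470.0], [242.0, 253.0]]
93 [[365.0, 470.0], [241.0, 472.0], [238.0, 255.0], [362.0, 254.0]]
95 [[369.0, 468.0], [245.0, 473.0], [234.0, 258.0], [358.0, 252.0]]
```

View pics/w7c.png

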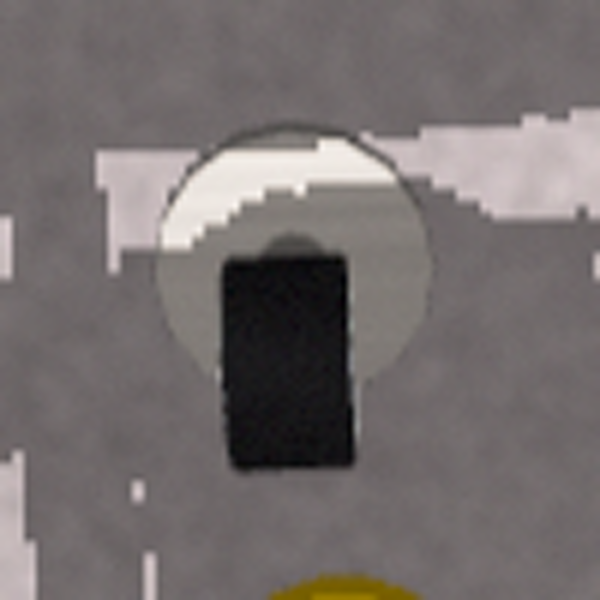

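The small cell spans (222..355, 254..470) in the crop, so it is at (.4152,.1472) with yaw 94°.

Run:
```python
from h import *;from bench import *
o=observe();plan(o,(.4152,.1472,.042),94.0,4)
```

```text
yaw 92.1 d 1.8989253131343844 tilt -0.9999999995359332
{"x":0.016,"y":-0.029,"z":0.905,"spin":-0.095},{"x":0.016,"y":-0.029,"z":0.905,"spin":-0.095},{"x":0.017,"y":-0.029,"z":0.905,"spin":-0.095},{"x":0.017,"y":-0.029,"z":0.905,"spin":-0.095},
```

Emit:
servo_tool(
  motion=[
    {"x": 0.02,"y": -0.04,"z": 0.1,"spin": -0.13},
    {"x": 0.02,"y": -0.04,"z": 0.3,"spin": -0.13},
    {"x": 0.03,"y": -0.04,"z": 0.5,"spin": -0.12},
    {"x": 0,"y": 0,"z": 0.5,"spin": 0},
    {"x": 0,"y": 0,"z": 0.5,"spin": 0},
    {"x": 0,"y": 0,"z": 0.5,"spin": 0},
    {"x": 0,"y": 0,"z": 0.5,"spin": 0},
    {"x": 0,"y": 0,"z": 0.42,"spin": 0},
    {"x": 0,"y": 0,"z": 0.3,"spin": 0},
    {"x": 0,"y": 0,"z": 0,"spin": 0},
  ],
)

```text
time_s: 36.85
tcp_pos: [0.4146, 0.1471, 0.0413]
eef_rot: [0.11, -3.138, 0.0]
contact_force: [1.0, -0.3, 0.5]
grip_width: 0.0854
finger_force: 0.0
```

Emit:
servo_tool(
  motion=[
    {"x": 0,"y": 0,"z": 0,"spin": 0},
    {"x": 0,"y": 0,"z": 0,"spin": 0},
    {"x": 0,"y": 0,"z": 0,"spin": 0},
    {"x": 0,"y": 0,"z": 0,"spin": 0},
    {"x": 0,"y": 0,"z": 0,"spin": 0},
    {"x": 0,"y": 0,"z": 0,"spin": 0},
    {"x": 0,"y": 0,"z": 0,"spin": 0},
    {"x": 0,"y": 0,"z": 0,"spin": 0},
    {"x": 0,"y": 0,"z": 0,"spin": 0},
    {"x": 0,"y": 0,"z": 0,"spin": 0},
  ],
  fingers=0,
  grip_force=40,
)

```text
time_s: 38.1
tcp_pos: [0.4155, 0.1471, 0.0424]
eef_rot: [-0.11, 3.139, 0.0]
contact_force: [-0.5, -0.5, 4.6]
grip_width: 0.0153
finger_force: 40.0
```

Run:
```python
from h import *;from bench import *
o=observe();p=o["tcp_pos"];print(p)
plan(o|{"tcp_pos":[p[0],p[1],.18]},(.661,.137,.18),94.1,10)
```

```text
[0.41552048 0.14712768 0.04241649]
yaw 94.0 d 0.09935134732401707 tilt -0.9999996319552161
{"x":-0.814,"y":-0.091,"z":0,"spin":-0.002},{"x":-0.814,"y":-0.091,"z":0,"spin":-0.002},{"x":-0.814,"y":-0.091,"z":0,"spin":-0.002},{"x":-0.814,"y":-0.091,"z":0,"spin":-0.002},{"x":-0.814,"y":-0.091,"z":0,"spin":-0.002},{"x":-0.814,"y":-0.091,"z":0,"spin":-0.002},{"x":-0.814,"y":-0.092,"z":0,"spin":-0.002},{"x":-0.814,"y":-0.092,"z":0,"spin":-0.002},{"x":-0.814,"y":-0.092,"z":0,"spin":-0.002},{"x":-0.814,"y":-0.092,"z":0,"spin":-0.002},
```

Emit:
servo_tool(
  motion=[
    {"x": 0,"y": 0,"z": -0.3,"spin": 0},
    {"x": 0,"y": 0,"z": -0.47,"spin": 0},
    {"x": 0,"y": 0,"z": -0.5,"spin": 0},
    {"x": 0,"y": 0,"z": -0.5,"spin": 0},
    {"x": 0,"y": 0,"z": -0.5,"spin": 0},
    {"x": 0,"y": 0,"z": -0.5,"spin": 0},
    {"x": 0,"y": 0,"z": -0.5,"spin": 0},
    {"x": 0,"y": 0,"z": -0.5,"spin": 0},
    {"x": 0,"y": 0,"z": -0.5,"spin": 0},
    {"x": 0,"y": 0,"z": -0.32,"spin": 0},
  ],
)

```text
time_s: 39.35
tcp_pos: [0.4154, 0.1472, 0.181]
eef_rot: [-0.11, 3.138, 0.0]
contact_force: [0.0, -0.0, -2.3]
grip_width: 0.0154
finger_force: 39.2
```

Emit:
servo_tool(
  motion=[
    {"x": -0.7,"y": -0.09,"z": 0,"spin": 0},
    {"x": -0.84,"y": -0.09,"z": 0,"spin": 0},
    {"x": -0.84,"y": -0.09,"z": 0,"spin": 0},
    {"x": -0.84,"y": -0.09,"z": 0,"spin": 0},
    {"x": -0.84,"y": -0.09,"z": 0,"spin": 0},
    {"x": -0.84,"y": -0.09,"z": 0,"spin": 0},
    {"x": -0.84,"y": -0.09,"z": 0,"spin": 0},
    {"x": -0.84,"y": -0.09,"z": 0,"spin": -0.01},
    {"x": -0.84,"y": -0.1,"z": 0,"spin": -0.01},
    {"x": -0.72,"y": -0.1,"z": 0,"spin": 0},
  ],
)

```text
time_s: 40.6
tcp_pos: [0.6613, 0.1366, 0.1792]
eef_rot: [0.112, -3.138, 0.0]
contact_force: [0.1, 1.2, -1.4]
grip_width: 0.0154
finger_force: 39.2
```

Run:
```python
from h import *;from bench import *
o=observe();plan(o,(.661,.137,.066),94.1,8)
```

```text
yaw 94.1 d 0.0042297614170365705 tilt -0.9999991890511738
{"x":0.001,"y":0.002,"z":0.472,"spin":-0},{"x":0.001,"y":0.002,"z":0.472,"spin":-0},{"x":0.001,"y":0.002,"z":0.472,"spin":-0},{"x":0.001,"y":0.002,"z":0.472,"spin":-0},{"x":0.001,"y":0.002,"z":0.472,"spin":-0},{"x":0.001,"y":0.002,"z":0.472,"spin":-0},{"x":0.001,"y":0.002,"z":0.472,"spin":-0},{"x":0.001,"y":0.002,"z":0.472,"spin":-0},
```

Emit:
servo_tool(
  motion=[
    {"x": 0,"y": 0,"z": 0.48,"spin": 0},
    {"x": 0,"y": 0.01,"z": 0.48,"spin": 0},
    {"x": 0,"y": 0,"z": 0.48,"spin": 0},
    {"x": 0,"y": 0,"z": 0.48,"spin": 0},
    {"x": 0,"y": 0,"z": 0.47,"spin": 0},
    {"x": 0,"y": 0,"z": 0.47,"spin": 0},
    {"x": 0,"y": 0,"z": 0.47,"spin": 0},
    {"x": 0,"y": 0,"z": 0.45,"spin": 0},
    {"x": 0,"y": 0,"z": 0,"spin": 0},
    {"x": 0,"y": 0,"z": 0,"spin": 0},
  ],
)

```text
time_s: 41.85
tcp_pos: [0.661, 0.137, 0.0667]
eef_rot: [-0.112, 3.139, -0.0]
contact_force: [0.3, 0.2, -1.8]
grip_width: 0.0156
finger_force: 39.3
```

Emit:
servo_tool(
  motion=[
    {"x": 0,"y": 0,"z": 0.03,"spin": 0},
    {"x": 0,"y": 0,"z": 0.03,"spin": 0},
    {"x": 0,"y": 0,"z": 0.03,"spin": 0},
    {"x": 0,"y": 0,"z": 0.03,"spin": 0},
    {"x": 0,"y": 0,"z": 0.02,"spin": 0},
    {"x": 0,"y": 0,"z": 0.01,"spin": 0},
    {"x": 0,"y": 0,"z": 0.01,"spin": 0},
    {"x": 0,"y": 0,"z": 0,"spin": 0},
    {"x": 0,"y": 0,"z": 0,"spin": 0},
    {"x": 0,"y": 0,"z": 0,"spin": 0},
  ],
)

```text
time_s: 43.1
tcp_pos: [0.6606, 0.137, 0.0616]
eef_rot: [-0.112, 3.139, -0.0]
contact_force: [-0.1, -0.4, -1.6]
grip_width: 0.0151
finger_force: 39.3
```

Emit:
servo_tool(
  motion=[
    {"x": 0,"y": 0,"z": 0.01,"spin": 0},
    {"x": 0,"y": 0,"z": 0.01,"spin": 0},
    {"x": 0,"y": 0,"z": 0.01,"spin": 0},
    {"x": 0,"y": 0,"z": 0.01,"spin": 0},
    {"x": 0,"y": 0,"z": 0,"spin": 0},
    {"x": 0,"y": 0,"z": 0,"spin": 0},
    {"x": 0,"y": 0,"z": 0,"spin": 0},
    {"x": 0,"y": 0,"z": 0,"spin": 0},
    {"x": 0,"y": 0,"z": 0,"spin": 0},
    {"x": 0,"y": 0,"z": 0,"spin": 0},
  ],
)

```text
time_s: 44.35
tcp_pos: [0.6606, 0.137, 0.0605]
eef_rot: [-0.112, 3.14, 0.0]
contact_force: [-0.9, -0.5, 0.9]
grip_width: 0.0157
finger_force: 39.5
```

Light contact is made, so I release and withdraw.

Emit:
servo_tool(
  motion=[
    {"x": 0,"y": 0,"z": 0,"spin": 0},
    {"x": 0,"y": 0,"z": 0,"spin": 0},
    {"x": 0,"y": 0,"z": 0,"spin": 0},
    {"x": 0,"y": 0,"z": 0,"spin": 0},
    {"x": 0,"y": 0,"z": 0,"spin": 0},
    {"x": 0,"y": 0,"z": 0,"spin": 0},
    {"x": 0,"y": 0,"z": 0,"spin": 0},
    {"x": 0,"y": 0,"z": 0,"spin": 0},
    {"x": 0,"y": 0,"z": 0,"spin": 0},
    {"x": 0,"y": 0,"z": 0,"spin": 0},
  ],
  fingers=1,
)

```text
time_s: 45.6
tcp_pos: [0.6606, 0.137, 0.0603]
eef_rot: [-0.112, 3.14, 0.0]
contact_force: [0.0, 0.1, -0.6]
grip_width: 0.0857
finger_force: 0.0
```

Emit:
servo_tool(
  motion=[
    {"x": 0,"y": 0,"z": -0.2,"spin": 0},
    {"x": 0,"y": 0,"z": -0.4,"spin": 0},
    {"x": 0,"y": 0,"z": -0.5,"spin": 0},
    {"x": 0,"y": 0,"z": -0.6,"spin": 0},
    {"x": 0,"y": 0,"z": -0.6,"spin": 0},
    {"x": 0,"y": 0,"z": -0.6,"spin": 0},
    {"x": 0,"y": 0,"z": -0.6,"spin": 0},
    {"x": 0,"y": 0,"z": -0.6,"spin": 0},
    {"x": 0,"y": 0,"z": -0.6,"spin": 0},
    {"x": 0,"y": 0,"z": -0.6,"spin": 0},
  ],
)

```text
time_s: 46.85
tcp_pos: [0.6606, 0.137, 0.2205]
eef_rot: [0.112, -3.14, -0.0]
contact_force: [0.1, -0.1, -0.4]
grip_width: 0.0852
finger_force: 0.0
```

Emit:
servo_tool(
  motion=[
    {"x": 0.8,"y": 0,"z": 0,"spin": 0},
    {"x": 0.8,"y": 0,"z": 0,"spin": 0},
    {"x": 0.8,"y": 0,"z": 0,"spin": 0},
    {"x": 0.8,"y": 0,"z": 0,"spin": 0},
    {"x": 0.6,"y": 0,"z": 0,"spin": 0},
    {"x": 0.4,"y": 0,"z": 0,"spin": 0},
    {"x": 0,"y": 0,"z": 0,"spin": 0},
    {"x": 0,"y": 0,"z": 0,"spin": 0},
    {"x": 0,"y": 0,"z": 0,"spin": 0},
    {"x": 0,"y": 0,"z": 0,"spin": 0},
  ],
)

```text
time_s: 48.1
tcp_pos: [0.5352, 0.1279, 0.2192]
eef_rot: [0.112, -3.139, -0.0]
contact_force: [0.6, 0.3, 0.1]
grip_width: 0.0856
finger_force: 0.0
```

Run:
```python
from h import *
np.set_printoptions(precision=1,suppress=True)
C=snap("w8");c,_=pickle.load(open("w8.pkl","rb"));dark=(c["pixels"].max(2)<50).astype(np.uint8)
# predicted cell outlines against dark blobs
for s,r in[((.6775,-.0605),.027),((.6615,.039),.020),((.661,.137),.014)]:
    q=proj(C,cyl(*s,np.radians(94.1),.078,r,361));m=np.zeros(dark.shape,np.uint8)
    cv2.fillConvexPoly(m,cv2.convexHull(np.round(q).astype(np.int32)),1)
    print("bbox",q.min(0),q.max(0),"dark inside",(dark&m).sum()/max(1,m.sum()))
    n,l,st,ce=cv2.connectedComponentsWithStats(dark);i=np.argmax(np.bincount(l[m>0],minlength=n)[1:])+1 if m.any() else 0;print(" blob",st[i])
cv2.imwrite("pics/w8.png",c["pixels"][:,:,::-1])
```

```text
[0.5 0.1 0.2] [ 0.1 -3.1 -0. ] [ 0.1  0.   1.9  0.   1.2 -1.6]
bbox [104.7 276.2] [152.2 331.4] dark inside 0.6776171703898379
 blob [    0   249   640   151 47753]
bbox [212.  275.3] [239.1 315.9] dark inside 0.7164040778498609
 blob [    0   249   640   151 47753]
bbox [312.5 286.5] [328.4 314.8] dark inside 0.7060041407867494
 blob [313 287  16  27 341]
```

The small lens matches the prediction to the pixel. I check the other two through the fixed cameras.

Run:
```python
from h import *;from bench import capture
np.set_printoptions(precision=1,suppress=True)
for name in("top","scene"):
    c=capture(name);C=cam(c);dark=(c["pixels"].max(2)<55).astype(np.uint8)
    for n,s,r in[("L",(.6775,-.0605),.027),("M",(.6615,.039),.020),("S",(.661,.137),.014)]:
        q=proj(C,cyl(*s,np.radians(94.1),.078,r,361));a=np.floor(q.min(0)).astype(int)-6;b=np.ceil(q.max(0)).astype(int)+6
        l=cv2.connectedComponentsWithStats(dark[a[1]:b[1],a[0]:b[0]])
        i=1+l[2][1:,4].argmax() if l[0]>1 else 0
        print(name,n,"pred",q.min(0),q.max(0),"seen",l[2][i,:2]+a,l[2][i,:2]+a+l[2][i,2:4])
```

```text
top L pred [354.9 108.5] [365.7 136.3] seen [358 122] [365 136]
top M pred [305.3 118. ] [314.2 138.6] seen [307 121] [313 139]
top S pred [255.4 119.8] [265.2 134.3] seen [261 113] [271 141]
scene L pred [292.1 235. ] [308.4 264.7] seen [294 237] [308 265]
scene M pred [339.6 223.7] [354.8 245.1] seen [342 225] [354 245]
scene S pred [385.7 217.9] [399.4 233. ] seen [387 218] [398 232]
```

All three lenses agree with the prediction, and the robot is clear.

```bash
python3 -c "from bench import *;print(finish_job())"
```

```text
the job is handed in; nothing more can be done
None
```

The three lenses stand released on their seats, largest by the laser, medium in the middle and smallest by the detector; camera checks put them within about 2 pixels of their intended places, the filter holders were not approached, and the job is handed in (no verdict was returned).

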